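# Sanitise the tasting cups in the misting station

## Robot

A 6-joint arm with a two-finger parallel gripper is mounted at the origin on the work surface. World frame = base frame: x ahead of the robot, y to its left, z up, the work surface at z = 0. Lengths are in m, angles in rad, forces in N, time in s.
With the tool pointing down it reaches from about 0.35 to 0.85 m from the base axis. Payload 8.1 kg.
Tool frame: the origin (TCP) lies between the finger pads; the fingertips stand 25 mm ahead of it and the grasp point (between the pads) lies 6 mm ahead of it; z points along the fingers, y is the line along which they close (so a half turn about z gives the same grasp; the last joint's range is limited). The gripper opens to 93 mm and grips with 3 to 60 N. Pads are 15 mm wide; open, the fingers measure 128 mm over their backs; the gripper's body (75 mm by 188 mm) begins 65 mm behind the grasp point.
Start: joints at [1.149, 0.13, 1.488, -0, 1.523, -0.085], TCP at [0.198, 0.566, 0.217] pointing down, gripper open.
Joint ranges: [-2.96, 2.96], [-0.89, 2.26], [0.02, 2.5], [-1.34, 4.48], [0, 2.73], [-2.66, 2.66]. Speed limits (rad/s): [2.39, 2.39, 2.79, 3.14, 3.14, 3.14].

## Interface

Orientations are given as a rotation vector (axis times angle).
In Python, from plant import robot gives the robot as it stands.
- The arm moves only by the tool arm_command, never from a script. Its argument "increments" is text: rows parted by semicolons, each of 5 numbers parted by spaces: the closure, from 0 (fully open) to 1 (shut), then the shift along the tool's x, y, z in mm, then the turn about the tool's z in rad. A call has 1 to 5 rows; each row is the pose to reach, as a shift and turn from the pose commanded when the call began, along the tool's axes at that moment; what a row does not reach only later rows make up. A row lasts 1/10 s, in which the tool goes at most 50 mm and 8.59 degrees, less where a joint would pass 70% of its speed; a pose out of reach is approached as far as the arm can. A call with a gripper value outside its range is refused whole. The fingers move at their own pace and stop on an object; "grip_force" is the grip in N (left out, the last holds). Time passes only in rows, so rows that repeat a pose let the fingers close. It gives the time, the measured TCP pose, the force, the opening and the grip force at its end, in the units of the state.
- robot.read_state(): the state, without advancing time (a new reading comes with each control period).
- robot.read_camera(name): name is "scene" or "top" or "wrist"; returns the picture (400x640x3 uint8, blue, green, red); there is no depth.
- robot.camera_model(name): a dict with "fx", "fy", "cx", "cy" (pixels), "eye" and "rotation" of the camera in the world. Camera axes: x right, y down, z forward; pixel columns grow to the right and rows downward; lengths in m; the calibration is good to about 2 mm. The wrist camera is an equidistant fisheye: a pixel r from the principal point sees the ray r / f radians off the axis. A picture is of the moment at which its call begins: read the wrist's pose just before it. camera_model takes no time and is no camera call; for the wrist camera it gives the pose at the moment of the call.
- robot.close_job(): hands the job in; it is judged then, once.
The state is a dict: "t": time; "q": joint angles; "dq": joint speeds; "joint_torque": joint torques, N m; "tool_pos": TCP position; "orientation": TCP orientation; "force": force on the tool from outside, world axes, zero at the start; "wrist_torque": the same for the moment, N m; "opening": finger opening in m; "gripper_force": force on a finger pad.
Only numpy, scipy, OpenCV 4.12 (cv2) and the standard library are available. Lean on these libraries where they do the work, as an engineer would, in place of code of your own. Each camera call takes 0.05 s, during which the arm holds its last target. There are 200 camera calls.

## Task

Sanitise all the steel tasting cups that are out on the counter: stand them upright in the sliding tray, push the tray by its post fully home under the clear hood, press the red nozzle cap of the can right down for a moment and let it spring back up, then pull the tray fully out again. Stand every cup upright on the grey stone slab to dry, and push the empty tray back fully home. Never press the nozzle cap while the tray is not home, and leave the brass weight, the tin and the calculator where they are.

Things in the scene. Friction and masses are not known exactly. Their poses are not given: they have to be found in the camera images.
- station: misting station fixed to the counter: steel base 120 x 500 mm, 8 mm thick, with clear hood and blue can. Origin: on the counter under the hood's centre; y is the way the tray slides home, z up. Hood: 120 mm in x, y = -90 to +95 mm, roof z = 100 to 105 mm, open only at its -y end. The can (diameter 52, collars 58) stands behind it, centred at y = +130 mm
- tray (a joint): position of the sliding tray in m: 0 = pulled fully out (all of it in the open, 20 mm in front of the hood's mouth), 0.200 = fully home against the stop under the hood; it stays where it is left, friction about 2 N, and moves along the station's y axis
- tray_floor (a point): centre of the tray's inner floor, 15 mm above the counter, axes as the station's. Aluminium tray 90 mm (x) by 180 mm (y) outside, walls 4 mm thick and 22 mm high above the inner floor, inside 82 x 172 mm: room for three cups in a row along y
- tray_grip (a point): point on the axis of the tray's black upright post (round, diameter 18 mm, its top 105 mm above the counter), 91 mm above the counter; the post stands 40 mm outside the tray's -y end and moves with the tray. Hold or push it here to slide the tray
- cap (a joint): how far the red nozzle cap is pressed down, in m: 0 = up, 0.008 = fully down; a spring returns it (about 2 N to start, 8 N fully down)
- cap_top (a point): centre of the flat top of the red nozzle cap (diameter 36 mm), 187 mm above the counter when up; press here straight down. A thin red spout runs from the cap towards the station's -y, 12 mm below its top, to above the hood's middle
- slab: fixed grey stone drying slab, 250 mm (x) by 170 mm (y), 20 mm thick; origin at the centre of its underside
- weight: bystander: brass balance weight with a knob, diameter 38, 58 mm high; origin under its centre
- tin: bystander: old round tin, diameter 70, 85 mm high; origin under its centre
- calculator: bystander: black desk calculator 140 x 80 x 15 mm; origin under its centre
- cup1: round open tasting cup of steel with an orange band, diameter 48, 60 mm high, wall 3 mm, mouth up, about 0.12 kg; origin at the centre of its underside, z up its axis. It may be absent (None from the start)
- cup2: round open tasting cup of steel with an orange band, diameter 48, 60 mm high, wall 3 mm, mouth up, about 0.12 kg; origin at the centre of its underside, z up its axis. It may be absent (None from the start)
- cup3: round open tasting cup of steel with an orange band, diameter 48, 60 mm high, wall 3 mm, mouth up, about 0.12 kg; origin at the centre of its underside, z up its axis. It may be absent (None from the start)
Things that resemble listed ones, but are neither listed nor needed, are in the scene too. Leave any purple look-alike of the cup3 alone.

How it is judged:
By the outcome, as a careful person would: the job done as asked, in the order asked, and still so for the second after the job is handed in, with the robot touching nothing.
Of cup1, cup2, cup3 only 2 to 3 are there at a start; the rules pass over those that are not, and their reading is None.
At some moment in a run one of cup1, cup2, cup3 may be knocked a few centimetres aside while the robot is not near it.
It also fails if it takes over 210 s, if anything falls off the work surface, if the arm or the gripper's body presses on something with over 40 N, if the wrist force passes 120 N, or if a joint passes its speed limit or range.

## Working session

There is one attempt and no reset: what is moved stays moved. The work goes in short steps, Python scripts to look and compute and a tool call to move; the robot and the scene stay as the last step left them, time stands still between calls to the robot, and variables do not carry over. Pictures are saved under pics/ and viewed, at most 14 in all, crops included, and the job is handed in when it is done.

Besides the shell and the picture viewer there is one more tool, called after ">>>" by a JSON object that holds its "api" and its "payload". arm_command: Moves the arm, as the interface text tells. Its arguments: {"type":"object","properties":{"increments":{"type":"string"},"grip_force":{"type":"number"}},"required":["increments"]}

```bash
mkdir -p pics; ls; python3 - <<'E'
from plant import robot
import cv2,numpy as np
s=robot.read_state();print(s)
for n in("scene","top"):
    im=robot.read_camera(n);cv2.imwrite(f"pics/{n}0.png",im);m=robot.camera_model(n);print(n,m)
print(robot.camera_model("wrist"))
E
```

```text
pics
{'t': 0.0, 'q': array([ 1.14859867e+00,  1.31152321e-01,  1.48928006e+00,  3.28945292e-05,
        1.52297675e+00, -8.53668219e-02]), 'dq': array([ 1.48187450e-03,  7.65988318e-05,  1.82073530e-04,  9.87289034e-04,
       -1.57270254e-03, -2.16060589e-04]), 'joint_torque': array([-2.39341534e-04, -5.59827948e+01, -4.91776299e+01,  7.68250669e-02,
        3.48919106e-02, -1.35626874e-04]), 'tool_pos': array([0.19801436, 0.56578446, 0.2157923 ]), 'orientation': array([-5.26515509e-01, -3.09666162e+00,  2.74853350e-03]), 'force': array([0.25666877, 0.10250528, 0.27554495]), 'wrist_torque': array([-0.00946463,  0.02562104, -0.00362274]), 'gripper_force': 0.0, 'opening': 0.09318785759137554}
scene {'fx': 403.54546730906185, 'fy': 403.54546730906185, 'cx': 311.9157507763936, 'cy': 195.31390119072702, 'eye': array([ 1.07882556, -0.46845343,  0.87228783]), 'rotation': array([-2.20363334, -0.96844693,  0.39220485])}
top {'fx': 385.5862303943225, 'fy': 385.5862303943225, 'cx': 324.41943019222686, 'cy': 198.2262148521262, 'eye': array([0.30225706, 0.01967167, 1.15213668]), 'rotation': array([-2.21012811,  2.00807461, -0.21644234])}
{'fx': 309.70691628693146, 'fy': 309.70691628693146, 'cx': 322.32259315636026, 'cy': 201.39093377349684, 'eye': array([0.1365614 , 0.58767016, 0.38295873]), 'rotation': array([2.39362391, 1.69740559, 0.20694932])}
```

View pics/scene0.png

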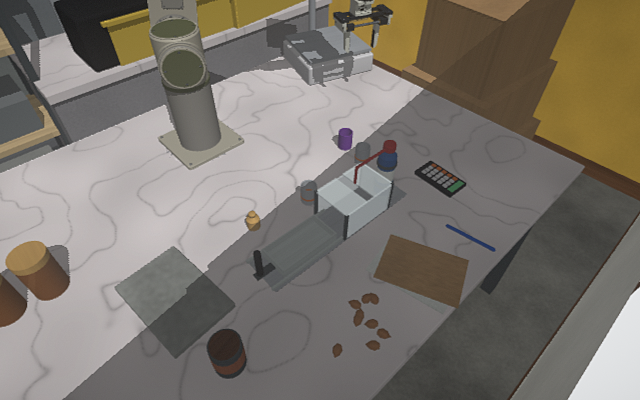

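View pics/top0.png

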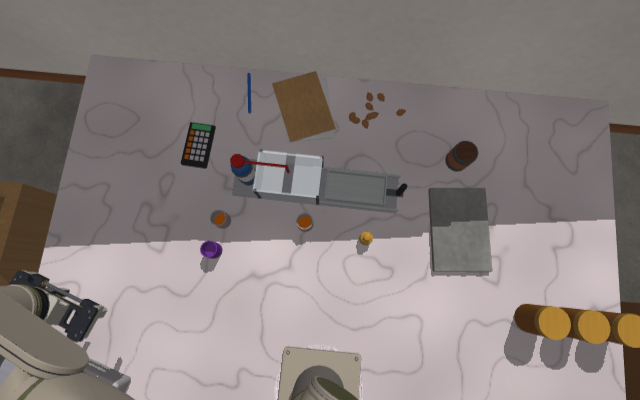

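The scene view shows two steel cups near (308,190) and (362,150), the purple look-alike at (345,138), the tray out with its post at (258,262), the slab at (175,300). The top view shows cups at (221,218) and (305,222), purple at (211,250), post at (402,189), cap at (238,161), slab at (460,231), weight at (366,238), tin at (461,156).

```bash
cat > h.py <<'E'
from plant import robot
import cv2,numpy as np
from scipy.spatial.transform import Rotation as R
def ray(m,u,v,fish=False):
    x=(np.array([u,v],float)-[m["cx"],m["cy"]])/m["fx"]
    if fish:
        r=np.linalg.norm(x)+1e-12; d=np.array([*(x/r*np.sin(r)),np.cos(r)])
    else: d=np.array([*x,1.])
    return R.from_rotvec(m["rotation"]).apply(d/np.linalg.norm(d))
def onplane(m,u,v,z,fish=False):
    d=ray(m,u,v,fish);return m["eye"]+d*(z-m["eye"][2])/d[2]
def cross(m1,p1,m2,p2):
    d1,d2=ray(m1,*p1),ray(m2,*p2);A=np.c_[d1,-d2]
    t=np.linalg.lstsq(A,m2["eye"]-m1["eye"],rcond=None)[0]
    a=m1["eye"]+t[0]*d1;b=m2["eye"]+t[1]*d2;return (a+b)/2,np.linalg.norm(a-b)
def proj(m,p,fish=False):
    c=R.from_rotvec(m["rotation"]).inv().apply(np.array(p)-m["eye"])
    if fish:
        r=np.hypot(c[0],c[1]);th=np.arctan2(r,c[2]);return np.array([m["cx"],m["cy"]])+m["fx"]*th*c[:2]/r
    return np.array([m["cx"],m["cy"]])+m["fx"]*c[:2]/c[2]
def blobs(im,lo,hi,amin=20):
    k=cv2.inRange(cv2.cvtColor(im,cv2.COLOR_BGR2HSV),lo,hi)
    n,l,s,c=cv2.connectedComponentsWithStats(k)
    return [(c[i].round(1),s[i]) for i in range(1,n) if s[i][4]>=amin]
E
python3 - <<'E'
from h import *
T=robot.camera_model("top");S=robot.camera_model("scene")
t=cv2.imread("pics/top0.png");s=cv2.imread("pics/scene0.png")
for n,i in(("top",t),("scene",s)):
    for c,lo,hi in(("red",(0,150,60),(4,255,255)),("red2",(172,120,60),(180,255,255)),("orange",(5,150,60),(22,255,255)),("purple",(130,100,30),(160,255,255)),("blue",(105,120,30),(128,255,255))):
        for b in blobs(i,lo,hi,12): print(n,c,b[0],b[1])
for nm,p,z in(("cupA",(221,218),.06),("cupB",(305,222),.06),("purple",(211,250),.06),("post",(404,187),.105),("weight",(366,238),.05),("tin",(465,152),.085),("cap",(238,161),.187)):
    print(nm,onplane(T,*p,z).round(3))
print("slab",[onplane(T,*p,.02).round(3) for p in((429,188),(485,187),(490,272),(431,275))])
a=cv2.resize(t[130:280,170:420],None,fx=3.2,fy=3.2,interpolation=cv2.INTER_CUBIC);cv2.imwrite("pics/c1.png",a)
b=cv2.resize(s[110:300,230:430],None,fx=3.1,fy=3.1,interpolation=cv2.INTER_CUBIC);cv2.imwrite("pics/c2.png",b)
E
```

```text
top red [248.8 161.9] [231 154  58  18 223]
top orange [ 5.  73.6] [ 0 71 10  5 21]
top orange [33.4 75.3] [25 72 18  7 44]
top orange [49.6 75.4] [46 73  8  6 23]
top orange [60.1 78.3] [54 74 15  8 39]
top orange [74.6 77.8] [70 75 10  7 25]
top orange [369.1  96.4] [367  94   5   6  16]
top orange [380.2  96.2] [379  94   4   6  14]
top orange [368.4 106. ] [366 103   6   6  21]
top orange [400.  111.6] [397 110   7   5  22]
top orange [353.3 117.9] [350 113   9  10  39]
top orange [370.6 115.2] [366 112  11   7  33]
top orange [364.7 122.5] [363 119   4   8  19]
top orange [620.3 129.5] [616 126  10   6  22]
top orange [633.2 130.9] [627 129  13   5  32]
top orange [191.7 132. ] [190 130   5   5  20]
top orange [190.5 138. ] [189 136   4   5  20]
top orange [189. 144.] [187 142   5   5  21]
top orange [187.5 150. ] [186 148   4   5  20]
top orange [186.1 156. ] [184 154   5   5  22]
top orange [219.2 218.4] [214 213  11  12 101]
top orange [304.3 221.5] [298 216  14  12 121]
top orange [365.6 237.6] [360 232  13  12 118]
top orange [579.9 324. ] [ 515  304  125   44 3670]
top purple [210.4 249.2] [200 241  22  17 290]
top blue [248.9  94.2] [248  73   3  40 103]
top blue [241.8 169.7] [231 164  20  12 132]
scene orange [337.6   8.2] [329   0  21  26 281]
scene orange [400.3  32.6] [ 372    0   56   71 2643]
scene orange [596.5  85.9] [  533     0   107   183 14374]
scene orange [363.4  21.1] [354  18  19   7  49]
scene orange [364.1  32.8] [352  25  21  20 233]
scene purple [345.5 138.2] [339 128  13  22 199]
scene blue [470.7 237.5] [446 225  49  26 146]
cupA [0.445 0.322 0.06 ]
cupB [0.456 0.082 0.06 ]
purple [0.352 0.336 0.06 ]
post [ 0.575 -0.186  0.105]
weight [ 0.429 -0.096  0.05 ]
tin [ 0.702 -0.361  0.085]
cap [0.581 0.265 0.187]
slab [array([ 0.601, -0.278,  0.02 ]), array([ 0.621, -0.447,  0.02 ]), array([ 0.368, -0.464,  0.02 ]), array([ 0.343, -0.294,  0.02 ])]
```

View pics/c1.png

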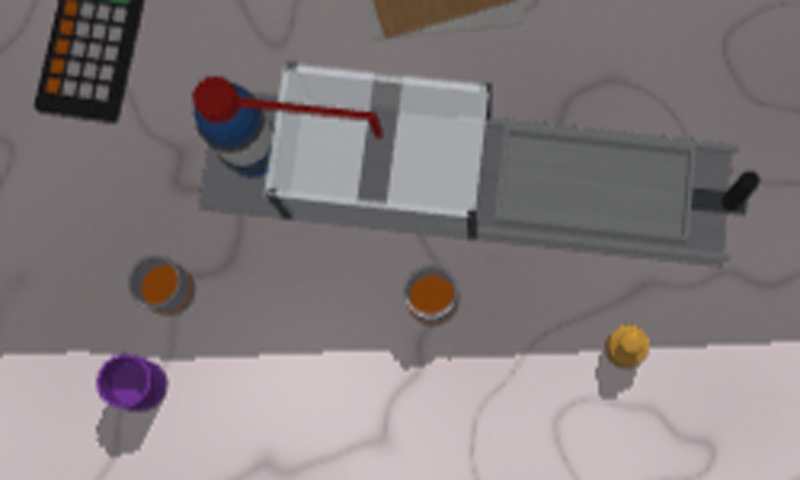

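View pics/c2.png

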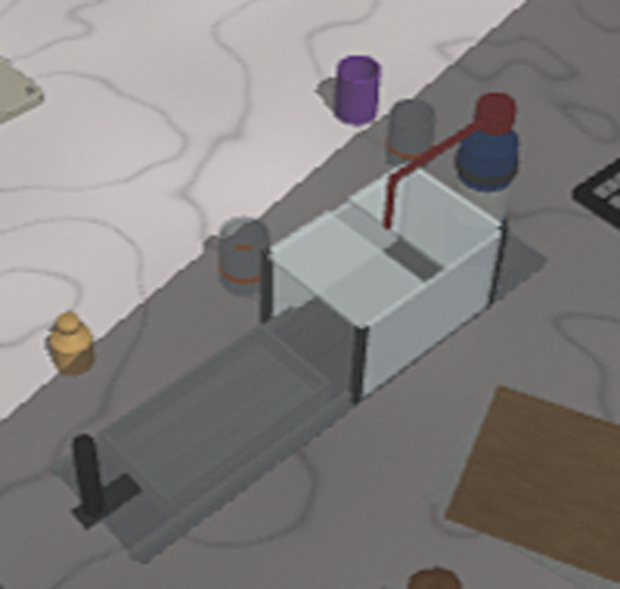

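Two steel cups with orange (A at top (221,218), B at (305,222)) fit the description: grey steel, orange band, mouth up. The purple one at (211,250) is the look-alike, and the brass weight at (366,238) has a knob. A third cup isn't visible so far; I'll check behind the arm once it moves.

```bash
python3 - <<'E'
from h import *
T=robot.camera_model("top");S=robot.camera_model("scene")
t=cv2.imread("pics/top0.png");s=cv2.imread("pics/scene0.png")
print("TCP in scene",proj(S,(.198,.566,.217)),"below",proj(S,(.198,.566,0)),"top",proj(T,(.198,.566,.217)))
c=lambda p:(p[0]/3.2+170-.35,p[1]/3.2+130-.35)
H=[onplane(T,*c(p),.105) for p in((290,65),(490,87),(472,215),(268,195))]
print(np.array(H).round(3),[np.linalg.norm(H[i]-H[i-1]).round(3) for i in range(4)])
print("cap",cross(T,c((215,98)),S,(389.8,143)),"post",cross(T,c((749,182)),S,(257,252)))
print("capz",onplane(T,*c((215,98)),.187),onplane(T,*c((749,182)),.105))
print("tray corners z=.037",[onplane(T,*c(p),.037).round(3) for p in((500,130),(692,150),(690,240),(490,222))])
print("base z=.008",[onplane(T,*c(p),.008).round(3) for p in((736,148),(725,265),(200,207))])
for p in((219.2,218.4),(304.3,221.5)):print("cupfloor",onplane(T,*p,.003).round(3))
for p in((410,102),(243,222)):print("rim",onplane(S,p[0]/3.1+230-.3,p[1]/3.1+110,.06).round(3)) 
for p in((160,283),(431,290)):print("top rim",onplane(T,*c(p),.06).round(3))
E
```

```text
TCP in scene [359.38966658  49.04791743] below [354.64100448 102.56952873] top [ 84.31581765 301.743288  ]
[[0.643 0.228 0.105]
 [0.64  0.049 0.105]
 [0.523 0.053 0.105]
 [0.524 0.231 0.105]] [np.float64(0.12), np.float64(0.179), np.float64(0.117), np.float64(0.178)]
cap (array([0.5844999 , 0.27030533, 0.18562426]), np.float64(0.00366582400475632)) post (array([ 0.57736542, -0.1839098 ,  0.10313422]), np.float64(0.0032442200989826224))
capz [0.58282946 0.26845373 0.187     ] [ 0.57603338 -0.18493117  0.105     ]
tray corners z=.037 [array([0.621, 0.037, 0.037]), array([ 0.619, -0.143,  0.037]), array([ 0.534, -0.147,  0.037]), array([0.533, 0.038, 0.037])]
base z=.008 [array([ 0.634, -0.19 ,  0.008]), array([ 0.519, -0.186,  0.008]), array([0.527, 0.314, 0.008])]
cupfloor [0.451 0.343 0.003]
cupfloor [0.466 0.087 0.003]
rim [0.434 0.342 0.06 ]
rim [0.45  0.095 0.06 ]
top rim [0.444 0.326 0.06 ]
top rim [0.461 0.084 0.06 ]
```

>>> {"api": "arm_command", "payload": {"increments": "0 -40 -17 -5 0; 0 -80 -34 -10 0; 0 -120 -51 -10 0; 0 -160 -68 -10 0; 0 -200 -85 -10 0"}}

```text
t: 0.6
tool_pos: [0.3597, 0.4185, 0.2265]
orientation: [-0.526, -3.097, 0.001]
force: [0.4, 0.9, -0.6]
opening: 0.0931
gripper_force: 0.0
```

>>> {"api": "arm_command", "payload": {"increments": "0 -40 -17 0 -0.12; 0 -80 -34 0 -0.24; 0 -111 -47 0 -0.337; 0 -111 -47 0 -0.337; 0 -111 -47 0 -0.337"}}

```text
t: 1.1
tool_pos: [0.4482, 0.3384, 0.2263]
orientation: [-0.005, -3.14, 0.0]
force: [0.3, 0.9, -0.3]
opening: 0.0927
gripper_force: 0.0
```

```bash
cat >> h.py <<'E'
def go(x,y,z,ang=None):
    "tool-axis shift mm and turn rad to reach world x,y,z with closing axis at world angle ang deg (mod 180)"
    s=robot.read_state();M=R.from_rotvec(s["orientation"]).as_matrix()
    d=M.T@(np.array([x,y,z])-s["tool_pos"])*1e3
    a=np.degrees(np.arctan2(M[1,1],M[0,1]));w=0 if ang is None else (ang-a+90)%180-90
    print("t",round(s["t"],1),"TCP",s["tool_pos"].round(4),"q6",s["q"][5].round(2),"closing",a.round(1),"F",s["force"].round(1),"open",s["opening"].round(4),"->",d.round(1),"turn",np.radians(-w).round(3))
E
python3 - <<'E'
from h import *
go(.448,.338,.2,90)
m=robot.camera_model("wrist");w=robot.read_camera("wrist");cv2.imwrite("pics/w1.png",w)
t=robot.read_camera("top");cv2.imwrite("pics/top1.png",t)
print(m["eye"],proj(m,(.45,.34,.06),1),proj(m,(.46,.09,.06),1))
cv2.imwrite("pics/v.png",np.vstack([w,t])[:, :][::1]) 
v=cv2.resize(np.vstack([w,t]),None,fx=.75,fy=.75,interpolation=cv2.INTER_AREA);cv2.imwrite("pics/v1.png",v)
E
```

```text
Traceback (most recent call last):
  File "h.py", line 30, in go
    print("t",round(s["t"],1),"TCP",s["tool_pos"].round(4),"q6",s["q"][5].round(2),"closing",a.round(1),"F",s["force"].round(1),"open",s["opening"].round(4),"->",d.round(1),"turn",np.radians(-w).round(3))
                                                                                                                                       ^^^^^^^^^^^^^^^^^^
AttributeError: 'float' object has no attribute 'round'
```

```bash
sed -i 's/s\["opening"\].round(4)/round(s["opening"],4)/; s/np.radians(-w).round(3)/round(float(np.radians(-w)),3)/' h.py
python3 - <<'E'
from h import *
go(.448,.338,.2,90)
m=robot.camera_model("wrist");w=robot.read_camera("wrist");cv2.imwrite("pics/w1.png",w);np.save("w1.npy",m,allow_pickle=True)
t=robot.read_camera("top");cv2.imwrite("pics/top1.png",t)
print(m["eye"],proj(m,(.45,.34,.06),1),proj(m,(.46,.09,.06),1))
v=cv2.resize(np.vstack([w,t]),None,fx=.75,fy=.75,interpolation=cv2.INTER_AREA);cv2.imwrite("pics/v1.png",v)
E
```

```text
t 1.1 TCP [0.4482 0.3384 0.2263] q6 -1.01 closing 89.8 F [ 0.3  0.9 -0.3] open 0.0927 -> [ 0.2 -0.4 26.3] turn -0.003
[0.38310079 0.33817928 0.39342733] [324.16749541 187.28186835] [128.19450275 197.53402391]
```

View pics/v1.png

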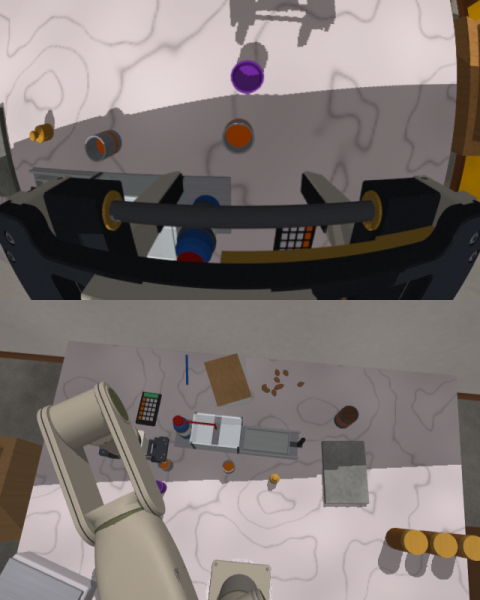

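No third cup is anywhere: the area the arm hid is empty. The wrist view shows cup A at about (317,178), purple at (330,102), cup B at (137,194).

```bash
cat >> h.py <<'E'
def cups(save=None):
    "orange inner floors in a new wrist picture -> world at z; also the outline of cup from non-counter mask"
    m=robot.camera_model("wrist");w=robot.read_camera("wrist")
    if save: cv2.imwrite(save,w)
    for c,s in blobs(w,(5,150,60),(16,255,255),250):
        if s[2]<90 and c[1]<260: print("px",c,s[2:],"floor",onplane(m,*c,.003,1).round(4))
    return m,w
E
python3 - <<'E'
from h import *
m,w=cups()
for n,(a,b) in {"A":(317,178),"B":(137,194)}.items():
    g=cv2.GaussianBlur(w,(3,3),0)[b-40:b+40,a-40:a+40]
    k=cv2.cvtColor(g,cv2.COLOR_BGR2HSV)
    cv2.imwrite(f"pics/z{n}.png",cv2.resize(g,None,fx=5,fy=5,interpolation=cv2.INTER_CUBIC))
za,zb=[cv2.imread(f"pics/z{n}.png") for n in "AB"];cv2.imwrite("pics/z.png",np.hstack([za,zb]))
E
```

```text
px [622.9 112.7] [  38  211 5712] floor [0.3112 0.8944 0.003 ]
px [316.5 181.3] [ 34  30 794] floor [0.4528 0.3317 0.003 ]
```

View pics/z.png

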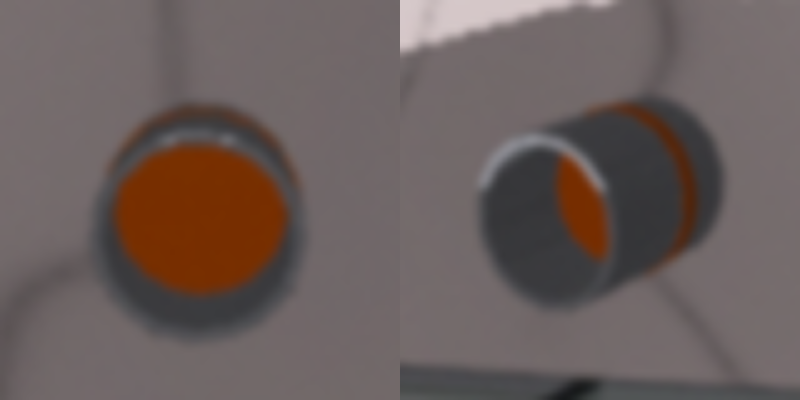

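Left crop: cup A rim circle centred at wrist pixel (316.7,185.2). Right crop: cup B rim centred at about (125.6,198.4).

```bash
python3 - <<'E'
from h import *
m=robot.camera_model("wrist")
for p in((316.7,185.2),(125.6,198.4)): print(onplane(m,*p,.06,1).round(4))
print(.0426*1e3/m["fx"]*np.linalg.norm(m["eye"]-onplane(m,316.7,185.2,.06,1))*1e0)
E
```

```text
[0.4468 0.3332 0.06  ]
[0.4611 0.0867 0.06  ]
0.04676797179642399
```

>>> {"api": "arm_command", "payload": {"increments": "0 0 -5 40 0; 0 0 -5 80 0; 0 0 -5 120 0; 0 0 -5 150 0; 0 0 -5 170 0", "grip_force": 15}}

```text
t: 1.75
tool_pos: [0.4456, 0.3341, 0.0538]
orientation: [0.003, -3.138, 0.003]
force: [-0.3, 0.3, 0.2]
opening: 0.0927
gripper_force: 0.0
```

>>> {"api": "arm_command", "payload": {"increments": "0 0 0 0 0; 1 0 0 0 0; 1 0 0 0 0; 1 0 0 0 0; 1 0 0 0 0"}}

```text
t: 2.25
tool_pos: [0.449, 0.3345, 0.0583]
orientation: [-0.0, 3.14, 0.002]
force: [0.8, 0.1, 0.5]
opening: 0.0655
gripper_force: 0.0
```

>>> {"api": "arm_command", "payload": {"increments": "1 0 0 0 0; 1 0 0 0 0; 1 0 0 0 0"}}

```text
t: 2.55
tool_pos: [0.4483, 0.3338, 0.057]
orientation: [-0.0, 3.141, -0.0]
force: [0.1, -0.7, 2.7]
opening: 0.0462
gripper_force: 15.0
```

>>> {"api": "arm_command", "payload": {"increments": "1 0 0 -40 0; 1 0 0 -80 0; 1 0 0 -120 0; 1 0 -35 -120 0; 1 0 -80 -120 0"}}

```text
t: 3.05
tool_pos: [0.4492, 0.2548, 0.179]
orientation: [-0.005, 3.138, 0.003]
force: [0.5, -0.2, -1.1]
opening: 0.0026
gripper_force: 0.0
```

>>> {"api": "arm_command", "payload": {"increments": "1 0 -45 0 0; 1 0 -90 0 0; 1 0 -135 0 0; 1 0 -180 0 0; 1 0 -225 0 0"}}

```text
t: 3.55
tool_pos: [0.4479, 0.0273, 0.177]
orientation: [-0.001, 3.141, 0.0]
force: [0.5, -0.5, -0.3]
opening: 0.0008
gripper_force: 0.0
```

>>> {"api": "arm_command", "payload": {"increments": "1 -25 -15 0 0.145; 1 -60 -30 0 0.29; 1 -95 -45 0 0.435; 1 -120 -49 0 0.58; 1 -130 -49 0 0.725"}}

```text
t: 4.05
tool_pos: [0.5799, -0.0212, 0.1764]
orientation: [1.125, 2.933, -0.0]
force: [-0.4, 0.8, -0.3]
opening: 0.0005
gripper_force: 0.0
```

>>> {"api": "arm_command", "payload": {"increments": "1 0 0 0 0.145; 1 0 0 0 0.29; 1 0 0 0 0.435; 1 0 0 0 0.58; 1 0 0 0 0.725"}}

```text
t: 4.55
tool_pos: [0.5781, -0.02, 0.1766]
orientation: [-2.09, -2.345, 0.0]
force: [0.6, 0.8, -0.3]
opening: 0.0003
gripper_force: 0.0
```

>>> {"api": "arm_command", "payload": {"increments": "1 0 0 0 0.1; 1 0 0 0 0.1; 1 0 0 0 0.1"}}

```text
t: 4.85
tool_pos: [0.5782, -0.02, 0.1768]
orientation: [-2.194, -2.248, 0.0]
force: [-0.3, -0.1, -0.1]
opening: 0.0005
gripper_force: 0.0
```

```bash
python3 - <<'E'
from h import *
go(.5785,-.02,.074,0)
m=robot.camera_model("wrist");w=robot.read_camera("wrist");cv2.imwrite("pics/w2.png",w)
t=robot.read_camera("top")
cv2.imwrite("pics/w2v.png",np.vstack([cv2.resize(w,(480,300),interpolation=cv2.INTER_AREA),cv2.resize(t,(480,300),interpolation=cv2.INTER_AREA)]))
print(proj(m,(.578,-.02,.07),1))
E
```

```text
t 4.8 TCP [ 0.5782 -0.02    0.1768] q6 -0.15 closing 1.4 F [-0.3 -0.1 -0.1] open 0.0005 -> [  0.    0.3 102.8] turn 0.024
[320.68123188 199.2186163 ]
```

View pics/w2v.png

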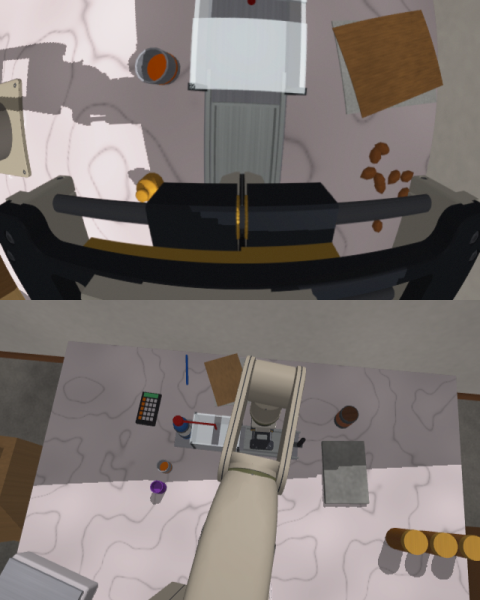

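The cup slipped out during the lift: cup A still stands near its place. I'll use a firmer grip and a slower lift, starting with cup B.

>>> {"api": "arm_command", "payload": {"increments": "0 0 -40 0 -0.145; 0 20 -80 0 -0.29; 0 60 -117 0 -0.435; 0 100 -117 0 -0.58; 0 107 -117 0 -0.725", "grip_force": 40}}

```text
t: 5.45
tool_pos: [0.4576, 0.0878, 0.177]
orientation: [-1.244, -2.885, -0.003]
force: [0.4, -0.6, 0.0]
opening: 0.0361
gripper_force: 0.0
```

>>> {"api": "arm_command", "payload": {"increments": "0 0 0 0 -0.145; 0 0 0 0 -0.29; 0 0 0 0 -0.435; 0 0 0 0 -0.58; 0 0 0 0 -0.725"}}

```text
t: 5.95
tool_pos: [0.459, 0.0845, 0.1769]
orientation: [0.144, 3.138, 0.0]
force: [0.2, -0.6, 0.0]
opening: 0.0759
gripper_force: 0.0
```

>>> {"api": "arm_command", "payload": {"increments": "0 0 0 0 -0.1; 0 0 0 0 -0.1; 0 0 0 0 -0.1"}}

```text
t: 6.25
tool_pos: [0.459, 0.0845, 0.1769]
orientation: [0.003, 3.141, 0.0]
force: [1.2, -0.2, 0.2]
opening: 0.0925
gripper_force: 0.0
```

```bash
python3 - <<'E'
from h import *
go(.461,.087,.05,90)
m,w=cups()
u,v=proj(m,(.461,.087,.06),1).astype(int);print(u,v)
u2,v2=proj(m,(.448,.333,.06),1).astype(int);print(u2,v2)
z=[cv2.resize(w[max(b-40,0):b+40,max(0,min(a-40,560)):max(0,min(a-40,560))+80],(400,400),interpolation=cv2.INTER_CUBIC) for a,b in((u,v),(u2,v2))]
cv2.imwrite("pics/z2.png",np.hstack(z))
E
```

```text
t 6.2 TCP [0.459  0.0845 0.1769] q6 -1.5 closing 89.9 F [ 1.2 -0.2  0.2] open 0.0925 -> [ -2.    2.5 126.9] turn -0.002
px [323.4 192.5] [ 40  32 969] floor [0.4685 0.0853 0.003 ]
325 197
542 186
```

View pics/z2.png

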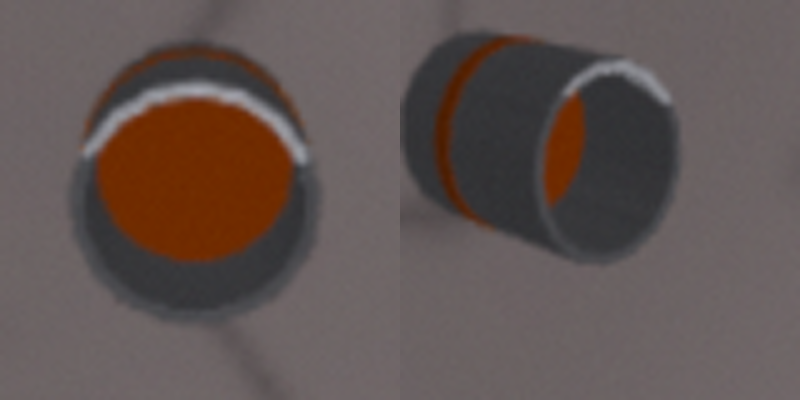

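Left: cup B rim centred at (324,197), as expected. Right: cup A is upright, rim centre at about (544,178).

>>> {"api": "arm_command", "payload": {"increments": "0 -2 2 40 0; 0 -2 2 80 0; 0 -2 2 110 0; 0 -2 2 127 0; 0 -2 2 127 0", "grip_force": 40}}

```text
t: 6.8
tool_pos: [0.4584, 0.0863, 0.0469]
orientation: [-0.002, -3.136, 0.001]
force: [-0.4, -0.2, -0.9]
opening: 0.0931
gripper_force: 0.0
```

>>> {"api": "arm_command", "payload": {"increments": "1 0 0 0 0; 1 0 0 0 0; 1 0 0 0 0; 1 0 0 0 0; 1 0 0 0 0"}}

```text
t: 7.3
tool_pos: [0.4615, 0.0865, 0.0505]
orientation: [-0.0, 3.14, 0.0]
force: [0.7, -0.2, 0.6]
opening: 0.0573
gripper_force: 0.0
```

>>> {"api": "arm_command", "payload": {"increments": "1 0 0 0 0; 1 0 0 0 0; 1 0 0 0 0; 1 0 0 0 0; 1 0 0 0 0"}}

```text
t: 7.8
tool_pos: [0.4613, 0.0864, 0.0501]
orientation: [-0.0, 3.141, -0.0]
force: [0.6, -1.6, 3.2]
opening: 0.0466
gripper_force: 40.0
```

>>> {"api": "arm_command", "payload": {"increments": "1 0 0 -5 0; 1 0 0 -12 0; 1 0 0 -20 0; 1 0 0 -30 0; 1 0 0 -40 0"}}

```text
t: 8.3
tool_pos: [0.4611, 0.0865, 0.0909]
orientation: [-0.0, 3.141, 0.0]
force: [1.2, -0.7, -1.7]
opening: 0.0462
gripper_force: 40.0
```

>>> {"api": "arm_command", "payload": {"increments": "1 0 0 -20 0; 1 0 0 -40 0; 1 0 0 -65 0; 1 0 0 -85 0; 1 0 -20 -85 0"}}

```text
t: 8.8
tool_pos: [0.4632, 0.0678, 0.1794]
orientation: [-0.003, 3.135, 0.002]
force: [1.2, -0.8, -1.6]
opening: 0.0466
gripper_force: 40.0
```

>>> {"api": "arm_command", "payload": {"increments": "1 0 -30 0 0; 1 0 -65 0 0; 1 0 -100 0 0; 1 0 -135 0 0; 1 0 -166 0 0"}}

```text
t: 9.3
tool_pos: [0.461, -0.1012, 0.1759]
orientation: [0.0, 3.141, -0.001]
force: [0.5, 0.3, -2.0]
opening: 0.0466
gripper_force: 40.0
```

>>> {"api": "arm_command", "payload": {"increments": "1 -25 0 0 0.14; 1 -55 0 0 0.28; 1 -85 0 0 0.42; 1 -110 0 0 0.56; 1 -116 0 0 0.7"}}

```text
t: 9.8
tool_pos: [0.5791, -0.0995, 0.1754]
orientation: [1.085, 2.947, 0.001]
force: [-1.1, 1.0, -1.9]
opening: 0.0465
gripper_force: 40.0
```

>>> {"api": "arm_command", "payload": {"increments": "1 0 0 0 0.14; 1 0 0 0 0.28; 1 0 0 0 0.42; 1 0 0 0 0.56; 1 0 0 0 0.7"}}

```text
t: 10.3
tool_pos: [0.5771, -0.0995, 0.1756]
orientation: [2.03, 2.397, 0.0]
force: [0.0, 0.5, -2.5]
opening: 0.0463
gripper_force: 40.0
```

>>> {"api": "arm_command", "payload": {"increments": "1 0 0 0 0.1; 1 0 0 0 0.17; 1 0 0 0 0.17; 1 0 0 0 0.17"}}

```text
t: 10.7
tool_pos: [0.5771, -0.0995, 0.1753]
orientation: [2.218, 2.225, 0.0]
force: [0.3, -1.5, -1.3]
opening: 0.0464
gripper_force: 40.0
```

```bash
python3 - <<'E'
from h import *
go(.5775,-.1,.067,0)
m=robot.camera_model("wrist");w=robot.read_camera("wrist")
cv2.imwrite("pics/w3.png",w)
t=robot.read_camera("top")
cv2.imwrite("pics/w3v.png",np.vstack([w[:260],cv2.resize(t[120:300,170:490],(640,360))[:320]]))
E
```

```text
t 10.7 TCP [ 0.5771 -0.0995  0.1753] q6 -0.26 closing 0.2 F [ 0.3 -1.5 -1.3] open 0.0464 -> [ -0.5   0.3 108.3] turn 0.003
```

View pics/w3v.png

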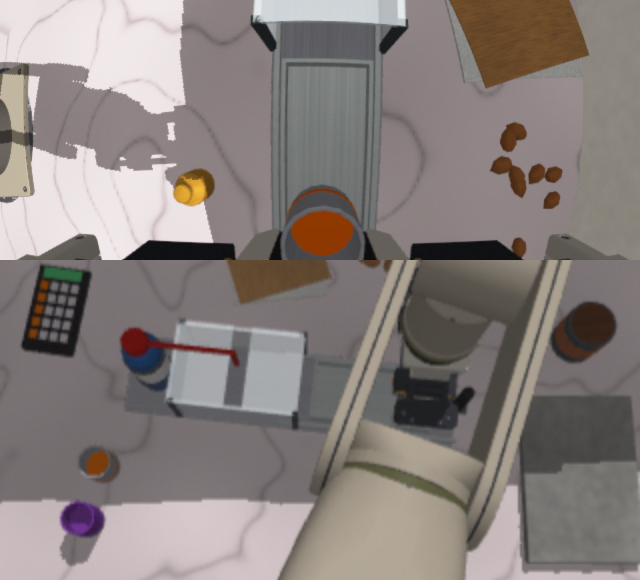

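The cup is held, upright over the tray; the tray's far edge runs (283,62)–(373,62) in the wrist view.

```bash
python3 - <<'E'
from h import *
m=robot.camera_model("wrist")
for p in((283,61),(373,61),(281,190),(375,190)): print(onplane(m,*p,.037,1).round(4))
for p in((273,61),(381,61)): print(onplane(m,*p,.008,1).round(4))
E
```

```text
[0.5397 0.0322 0.037 ]
[0.6279 0.0329 0.037 ]
[ 0.5366 -0.0975  0.037 ]
[ 0.632  -0.0972  0.037 ]
[0.5252 0.0388 0.008 ]
[0.6415 0.0397 0.008 ]
```

>>> {"api": "arm_command", "payload": {"increments": "1 0 4 30 0; 1 0 4 60 0; 1 0 4 85 0; 1 0 4 100 0; 1 0 4 107 0"}}

```text
t: 11.3
tool_pos: [0.58, -0.0992, 0.0661]
orientation: [-2.218, -2.222, 0.002]
force: [-0.6, -0.6, -1.6]
opening: 0.0464
gripper_force: 40.0
```

>>> {"api": "arm_command", "payload": {"increments": "1 0 0 0 0; 1 0 0 1 0; 0.4 0 0 1 0; 0.4 0 0 1 0; 0.3 0 0 1 0"}}

```text
t: 11.8
tool_pos: [0.5818, -0.0997, 0.068]
orientation: [2.219, 2.221, 0.002]
force: [-0.0, 0.2, -0.8]
opening: 0.0597
gripper_force: 0.0
```

>>> {"api": "arm_command", "payload": {"increments": "0 0 0 0 0; 0 0 0 0 0; 0 0 0 0 0; 0 0 0 -20 0; 0 0 0 -50 0"}}

```text
t: 12.3
tool_pos: [0.5791, -0.099, 0.1148]
orientation: [-2.217, -2.219, 0.004]
force: [0.5, -0.3, 0.1]
opening: 0.0926
gripper_force: 0.0
```

>>> {"api": "arm_command", "payload": {"increments": "0 0 0 -40 0; 0 0 0 -60 0; 0 0 -40 -60 0; 0 20 -80 -60 0; 0 60 -120 -60 0"}}

```text
t: 12.8
tool_pos: [0.4643, -0.0451, 0.1767]
orientation: [2.223, 2.219, -0.001]
force: [1.1, 0.9, 0.7]
opening: 0.0929
gripper_force: 0.0
```

```bash
python3 - <<'E'
from h import *
go(.44,.33,.177,90)
m,w=cups("pics/w4.png")
t=robot.read_camera("top")
print("top",[(c,s[2:]) for c,s in blobs(t,(5,150,60),(16,255,255),60) if c[1]>150 and c[0]<500])
cv2.imwrite("pics/w4v.png",np.vstack([w[:260],cv2.resize(t[120:300,170:490],(640,360))[:320]]))
E
```

```text
t 12.8 TCP [ 0.4643 -0.0451  0.1767] q6 -0.2 closing -0.1 F [1.1 0.9 0.7] open 0.0929 -> [375.  -24.9  -0.5] turn 1.569
px [564.3 211.2] [ 23  30 292] floor [ 0.8175 -0.0792  0.003 ]
top [(array([218.2, 221.1]), array([11, 11, 97], dtype=int32))]
```

View pics/w4v.png

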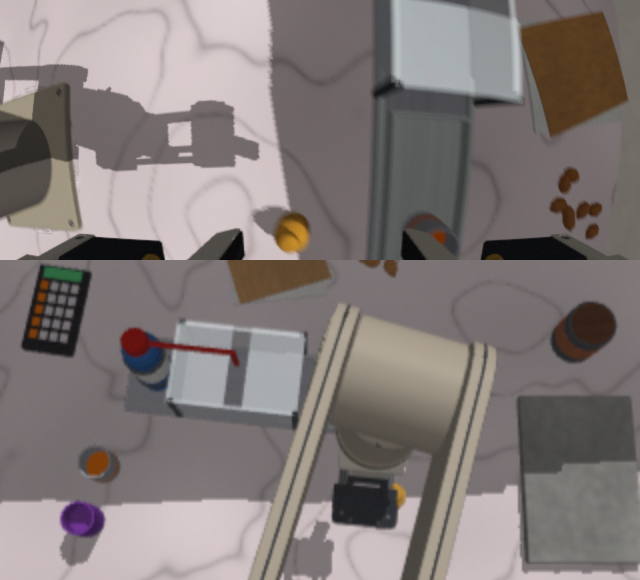

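Cup B stands in the tray (about (430,230) in the wrist view); cup A is at top pixel (218,221), slightly shifted. Going to A.

>>> {"api": "arm_command", "payload": {"increments": "0 45 -25 0 0; 0 90 -25 0 0; 0 135 -25 0 0; 0 180 -25 0 0; 0 225 -25 0 0"}}

```text
t: 13.4
tool_pos: [0.4406, 0.1825, 0.1773]
orientation: [2.22, 2.222, 0.002]
force: [0.9, -1.0, -0.8]
opening: 0.0932
gripper_force: 0.0
```

>>> {"api": "arm_command", "payload": {"increments": "0 45 0 0 -0.14; 0 90 0 0 -0.28; 0 135 0 0 -0.42; 0 150 0 0 -0.56; 0 150 0 0 -0.7"}}

```text
t: 13.9
tool_pos: [0.44, 0.3334, 0.1766]
orientation: [-1.311, -2.855, -0.001]
force: [0.2, 0.2, 0.5]
opening: 0.0927
gripper_force: 0.0
```

>>> {"api": "arm_command", "payload": {"increments": "0 0 0 0 -0.14; 0 0 0 0 -0.28; 0 0 0 0 -0.42; 0 0 0 0 -0.56; 0 0 0 0 -0.7"}}

```text
t: 14.4
tool_pos: [0.4406, 0.3308, 0.1769]
orientation: [0.257, 3.131, 0.0]
force: [0.5, 0.2, -0.2]
opening: 0.0928
gripper_force: 0.0
```

>>> {"api": "arm_command", "payload": {"increments": "0 0 0 0 -0.1; 0 0 0 0 -0.17; 0 0 0 0 -0.17; 0 0 0 0 -0.17"}}

```text
t: 14.8
tool_pos: [0.4405, 0.3308, 0.1768]
orientation: [0.003, 3.142, 0.0]
force: [-0.5, -0.3, -0.2]
opening: 0.093
gripper_force: 0.0
```

```bash
cat >> h.py <<'E'
def rim(m,w,p,z=.06):
    "fit the cup's rim circle near expected world point p: orange floor + dark inside, by min enclosing circle of non-counter"
    u,v=proj(m,(*p,z),1).astype(int);g=w[v-45:v+45,u-45:u+45]
    c=cv2.HoughCircles(cv2.medianBlur(cv2.cvtColor(g,cv2.COLOR_BGR2GRAY),3),cv2.HOUGH_GRADIENT,1,60,param1=60,param2=12,minRadius=20,maxRadius=32)
    for a,b,r in c[0][:1]: print("rim px",a+u-45,b+v-45,"r",r,onplane(m,a+u-45,b+v-45,z,1).round(4))
E
python3 - <<'E'
from h import *
go(.44,.337,.05,90)
m,w=cups("pics/w5.png");rim(m,w,(.44,.337))
for p in((.35,.336),(.45,.35)):print(proj(m,(*p,.06),1))
E
```

```text
t 14.8 TCP [0.4405 0.3308 0.1768] q6 -1.02 closing 89.9 F [-0.5 -0.3 -0.2] open 0.093 -> [  0.5   6.2 126.8] turn -0.002
px [634.5  57.8] [ 14  88 789] floor [0.2099 0.862  0.003 ]
px [632.9 195.8] [ 17  48 465] floor [0.4515 0.8776 0.003 ]
px [325.9 188.3] [  39   34 1002] floor [0.4451 0.3344 0.003 ]
rim px 327.5 191.5 r 23.8 [0.4365 0.3353 0.06  ]
[328.25619709  98.23377646]
[342.98177329 205.38785437]
```

>>> {"api": "arm_command", "payload": {"increments": "0 2 5 40 0; 0 2 5 80 0; 0 2 5 110 0; 0 2 5 127 0; 0 2 5 127 0", "grip_force": 40}}

```text
t: 15.35
tool_pos: [0.436, 0.3343, 0.0465]
orientation: [-0.002, -3.137, 0.005]
force: [0.4, 0.3, 0.2]
opening: 0.0933
gripper_force: 0.0
```

>>> {"api": "arm_command", "payload": {"increments": "1 0 0 0 0; 1 0 0 0 0; 1 0 0 0 0; 1 0 0 0 0; 1 0 0 0 0"}}

```text
t: 15.85
tool_pos: [0.4387, 0.336, 0.0506]
orientation: [-0.0, 3.141, 0.001]
force: [0.2, -0.3, 0.2]
opening: 0.0576
gripper_force: 0.0
```

>>> {"api": "arm_command", "payload": {"increments": "1 0 0 0 0; 1 0 0 0 0; 1 0 0 0 0; 1 0 0 0 0; 1 0 0 0 0"}}

```text
t: 16.35
tool_pos: [0.4385, 0.3357, 0.0501]
orientation: [-0.0, 3.141, 0.0]
force: [0.1, -1.1, 4.0]
opening: 0.0461
gripper_force: 40.5
```

>>> {"api": "arm_command", "payload": {"increments": "1 0 0 -5 0; 1 0 0 -12 0; 1 0 0 -20 0; 1 0 0 -30 0; 1 0 0 -40 0"}}

```text
t: 16.85
tool_pos: [0.4383, 0.3358, 0.0909]
orientation: [-0.0, 3.141, 0.0]
force: [0.9, 0.2, -2.1]
opening: 0.0462
gripper_force: 40.4
```

>>> {"api": "arm_command", "payload": {"increments": "1 0 0 -20 0; 1 0 0 -40 0; 1 0 0 -65 0; 1 0 0 -85 0; 1 0 -20 -85 0"}}

```text
t: 17.35
tool_pos: [0.4401, 0.3182, 0.1798]
orientation: [-0.003, 3.136, 0.007]
force: [1.1, -0.3, -1.6]
opening: 0.0464
gripper_force: 40.4
```

>>> {"api": "arm_command", "payload": {"increments": "1 0 -40 0 0; 1 0 -85 0 0; 1 0 -130 0 0; 1 0 -175 0 0; 1 0 -220 0 0"}}

```text
t: 17.85
tool_pos: [0.4382, 0.0942, 0.1758]
orientation: [-0.001, 3.14, 0.0]
force: [0.9, -0.4, -2.1]
opening: 0.0463
gripper_force: 40.4
```

>>> {"api": "arm_command", "payload": {"increments": "1 -20 -40 0 0.14; 1 -55 -75 0 0.28; 1 -90 -105 0 0.42; 1 -120 -116 0 0.56; 1 -143 -116 0 0.7"}}

```text
t: 18.35
tool_pos: [0.583, -0.0227, 0.1756]
orientation: [1.089, 2.945, -0.0]
force: [-0.2, 0.0, -0.3]
opening: 0.0461
gripper_force: 40.4
```

>>> {"api": "arm_command", "payload": {"increments": "1 0 0 0 0.14; 1 0 0 0 0.28; 1 0 0 0 0.42; 1 0 0 0 0.56; 1 0 0 0 0.7"}}

```text
t: 18.85
tool_pos: [0.5815, -0.0202, 0.1757]
orientation: [2.03, 2.397, 0.001]
force: [0.1, 0.2, -1.2]
opening: 0.0462
gripper_force: 40.4
```

>>> {"api": "arm_command", "payload": {"increments": "1 0 0 0 0.1; 1 0 0 0 0.17; 1 0 0 0 0.17; 1 0 0 0 0.17"}}

```text
t: 19.25
tool_pos: [0.5815, -0.0202, 0.1754]
orientation: [2.218, 2.225, 0.001]
force: [-0.3, 0.8, -1.3]
opening: 0.0464
gripper_force: 40.4
```

```bash
python3 - <<'E'
from h import *
go(.581,-.02,.067,0)
E
```

```text
t 19.2 TCP [ 0.5815 -0.0202  0.1754] q6 -0.13 closing 0.2 F [-0.3  0.8 -1.3] open 0.0464 -> [  0.2  -0.5 108.4] turn 0.003
```

>>> {"api": "arm_command", "payload": {"increments": "1 0 0 30 0; 1 0 0 60 0; 1 0 0 85 0; 1 0 0 100 0; 1 0 0 107 0"}}

```text
t: 19.75
tool_pos: [0.5803, -0.0201, 0.0663]
orientation: [-2.218, -2.222, 0.002]
force: [-0.4, 0.4, -1.5]
opening: 0.0462
gripper_force: 40.4
```

>>> {"api": "arm_command", "payload": {"increments": "1 0 0 0 0; 1 0 0 1 0; 0.4 0 0 1 0; 0.4 0 0 1 0; 0.3 0 0 1 0"}}

```text
t: 20.25
tool_pos: [0.5821, -0.0203, 0.0679]
orientation: [2.219, 2.222, 0.002]
force: [0.5, -0.0, -0.0]
opening: 0.0598
gripper_force: 0.0
```

>>> {"api": "arm_command", "payload": {"increments": "0 0 0 0 0; 0 0 0 0 0; 0 0 0 0 0; 0 0 0 -20 0; 0 0 0 -50 0"}}

```text
t: 20.75
tool_pos: [0.5793, -0.02, 0.1148]
orientation: [-2.218, -2.22, 0.005]
force: [0.2, -0.5, -0.8]
opening: 0.0922
gripper_force: 0.0
```

>>> {"api": "arm_command", "payload": {"increments": "0 0 0 -40 0; 0 0 0 -60 0; 0 -40 0 -60 0; 0 -80 0 -60 0; 0 -120 0 -60 0"}}

```text
t: 21.25
tool_pos: [0.5816, -0.1413, 0.1773]
orientation: [2.218, 2.223, 0.001]
force: [0.8, 0.3, -0.5]
opening: 0.093
gripper_force: 0.0
```

>>> {"api": "arm_command", "payload": {"increments": "0 -30 -4 0 0; 0 -45 -4 0 0; 0 -45 -4 0 0"}}

```text
t: 21.55
tool_pos: [0.5773, -0.1868, 0.1767]
orientation: [-2.223, -2.22, 0.0]
force: [0.6, -0.3, 0.7]
opening: 0.0932
gripper_force: 0.0
```

```bash
python3 - <<'E'
from h import *
go(.577,-.185,.085,0)
m=robot.camera_model("wrist");w=robot.read_camera("wrist")
print("post",proj(m,(.577,-.185,.105),1))
t=robot.read_camera("scene")
cv2.imwrite("pics/w6.png",w)
cv2.imwrite("pics/w6v.png",np.vstack([w[:280],cv2.resize(t[110:300,210:490],(560,380))[:,:][:310,:].copy() if 0 else cv2.copyMakeBorder(cv2.resize(t[130:290,230:460],(460,320)),0,0,0,180,cv2.BORDER_CONSTANT)]))
E
```

```text
t 21.6 TCP [ 0.5773 -0.1868  0.1767] q6 -0.4 closing -0.1 F [ 0.6 -0.3  0.7] open 0.0932 -> [ 1.8 -0.3 91.7] turn -0.002
post [320.30880311 207.39386719]
```

View pics/w6v.png

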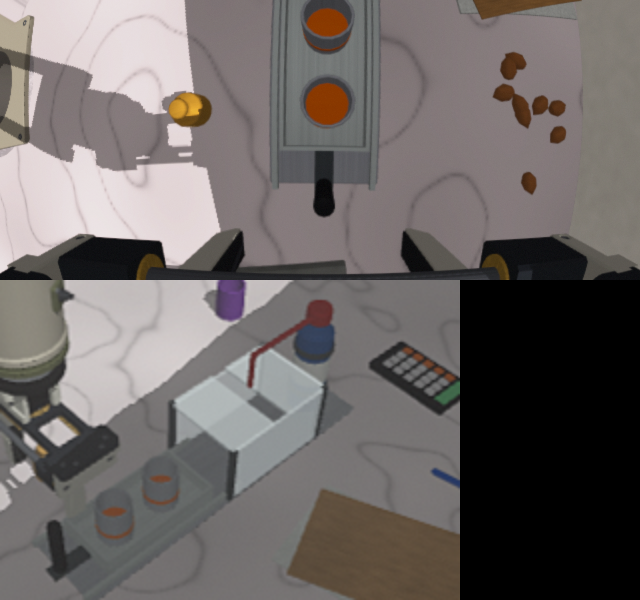

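Both cups stand upright in the tray (wrist (327,25) and (327,103)); the post top is at (324,205), about 3 mm from predicted. Gripping the post and pushing home.

>>> {"api": "arm_command", "payload": {"increments": "0 3 3 40 0; 0 3 3 75 0; 0 3 3 92 0; 0 3 3 92 0; 1 3 3 92 0", "grip_force": 30}}

```text
t: 22.15
tool_pos: [0.5811, -0.1816, 0.0859]
orientation: [2.219, 2.223, 0.001]
force: [-0.6, 0.3, 0.5]
opening: 0.0884
gripper_force: 0.0
```

>>> {"api": "arm_command", "payload": {"increments": "1 0 0 0 0; 1 0 0 0 0; 1 0 0 0 0; 1 0 0 0 0; 1 0 0 0 0"}}

```text
t: 22.65
tool_pos: [0.5806, -0.1824, 0.0852]
orientation: [2.22, 2.222, 0.0]
force: [-0.1, -0.0, 0.4]
opening: 0.0494
gripper_force: 0.0
```

>>> {"api": "arm_command", "payload": {"increments": "1 0 0 0 0; 1 0 0 0 0; 1 0 0 0 0; 1 0 0 0 0; 1 0 0 0 0"}}

```text
t: 23.15
tool_pos: [0.5785, -0.1823, 0.0846]
orientation: [-2.218, -2.22, 0.005]
force: [-10.3, 0.6, 7.4]
opening: 0.0172
gripper_force: 30.0
```

>>> {"api": "arm_command", "payload": {"increments": "1 3 0 0 0; 1 8 0 0 0; 1 15 0 0 0; 1 23 0 0 0; 1 32 0.5 0 0"}}

```text
t: 23.65
tool_pos: [0.579, -0.1508, 0.0846]
orientation: [-2.219, -2.22, 0.005]
force: [-11.2, -2.2, 7.0]
opening: 0.0174
gripper_force: 30.0
```

>>> {"api": "arm_command", "payload": {"increments": "1 10 -1 0 0; 1 20 -2 0 0; 1 31 -2 0 0; 1 42 -2 0 0; 1 53 -1.5 0 0"}}

```text
t: 24.15
tool_pos: [0.5797, -0.0964, 0.0847]
orientation: [2.22, 2.222, 0.0]
force: [3.1, -2.9, -3.7]
opening: 0.0171
gripper_force: 30.0
```

>>> {"api": "arm_command", "payload": {"increments": "1 11 0 0 0; 1 22 0.3 0 0; 1 33 0.5 0 0; 1 44 0.7 0 0; 1 55 0.9 0 0"}}

```text
t: 24.65
tool_pos: [0.5805, -0.0413, 0.0847]
orientation: [2.22, 2.222, 0.0]
force: [4.9, -2.5, -5.3]
opening: 0.0174
gripper_force: 30.0
```

>>> {"api": "arm_command", "payload": {"increments": "1 11 0 0 0; 1 21 0.3 0 0; 1 31 0.5 0 0; 1 40 0.6 0 0; 1 48 0.7 0 0"}}

```text
t: 25.15
tool_pos: [0.5812, 0.0067, 0.0847]
orientation: [2.219, 2.223, 0.001]
force: [6.8, -2.2, -5.9]
opening: 0.0169
gripper_force: 30.0
```

>>> {"api": "arm_command", "payload": {"increments": "1 4 0 0 0; 1 8 0 0 0; 1 11 0 0 0; 1 13 0 0 0; 1 13 0 0 0"}}

```text
t: 25.65
tool_pos: [0.5814, 0.0144, 0.0847]
orientation: [2.217, 2.217, -0.008]
force: [5.3, -23.3, -5.7]
opening: 0.0175
gripper_force: 30.0
```

>>> {"api": "arm_command", "payload": {"increments": "0.6 -1 0 0 0; 0.4 -1 0 0 0; 0.4 -1 0 0 0; 0.4 -1 0 0 0; 0.4 -1 0 -20 0"}}

```text
t: 26.15
tool_pos: [0.5784, 0.0185, 0.102]
orientation: [-2.217, -2.22, 0.006]
force: [-0.4, -0.9, -0.1]
opening: 0.0522
gripper_force: 0.0
```

>>> {"api": "arm_command", "payload": {"increments": "0.4 0 0 -40 0; 0.4 0 0 -80 0; 0.4 0 0 -120 0; 1 0 0 -145 0; 1 0 0 -145 0"}}

```text
t: 26.65
tool_pos: [0.5832, 0.0182, 0.2556]
orientation: [2.215, 2.219, 0.009]
force: [0.5, 0.1, 0.3]
opening: 0.0442
gripper_force: 0.0
```

```bash
python3 - <<'E'
from h import *
go(.584,.272,.218,0)
m=robot.camera_model("wrist");w=robot.read_camera("wrist")
print("post",proj(m,(.581,.0144,.105),1),"cap",proj(m,(.584,.272,.187),1))
k=[(c,s[2:]) for lo,hi in(((0,130,50),(4,255,255)),) for c,s in blobs(w,lo,hi,60)];print(k)
s=robot.read_camera("scene")
cv2.imwrite("pics/w7v.png",np.vstack([w[:280],cv2.copyMakeBorder(cv2.resize(s[130:290,230:460],(460,320)),0,0,0,180,cv2.BORDER_CONSTANT)]))
E
```

```text
t 26.6 TCP [0.5832 0.0182 0.2556] q6 -0.06 closing 0.1 F [0.5 0.1 0.3] open 0.0442 -> [253.9   0.8  37.5] turn 0.002
post [317.66320334 192.94016247] cap [321.27306549 -82.51978686]
[(array([322.1,  35.7]), array([ 11,  72, 600], dtype=int32))]
```

View pics/w7v.png

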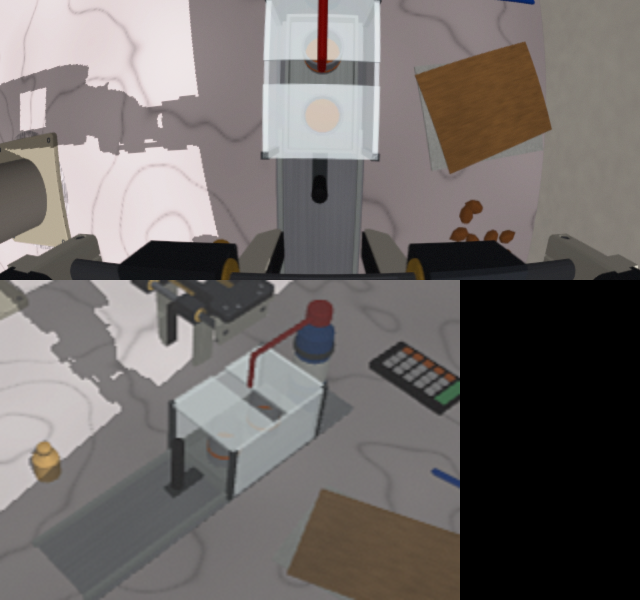

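The tray is home (post at wrist (319,190), 4 cm before the hood mouth), with both cups inside at (322,50) and (322,115). Moving over the cap.

>>> {"api": "arm_command", "payload": {"increments": "1 40 0 0 0; 1 85 0 0 0; 1 130 0 0 0; 1 175 0 0 0; 1 215 0 0 0"}}

```text
t: 27.25
tool_pos: [0.5792, 0.2347, 0.2471]
orientation: [-2.218, -2.222, 0.005]
force: [0.1, -0.2, 0.2]
opening: 0.0011
gripper_force: 0.0
```

>>> {"api": "arm_command", "payload": {"increments": "1 25 0 0 0; 1 39 0 0 0; 1 39 0 0 0; 1 39 0 0 0"}}

```text
t: 27.65
tool_pos: [0.5804, 0.2708, 0.2488]
orientation: [-2.22, -2.222, 0.003]
force: [0.5, -0.9, 0.2]
opening: 0.0004
gripper_force: 0.0
```

```bash
python3 - <<'E'
from h import *
go(.584,.272,.215,0)
m=robot.camera_model("wrist");w=robot.read_camera("wrist");cv2.imwrite("pics/w8.png",w)
print("cap",proj(m,(.584,.272,.187),1),"edge",proj(m,(.584,.29,.187),1))
k=cv2.inRange(cv2.cvtColor(w,cv2.COLOR_BGR2HSV),(0,130,40),(4,255,255))
k[:150]=0;cs=cv2.findContours(k,0,2)[0]
for c in cs:
    if cv2.contourArea(c)>50: print(cv2.boundingRect(c),cv2.contourArea(c))
cv2.imwrite("pics/w8v.png",cv2.resize(w[100:300,220:420],None,fx=2.5,fy=2.5))
E
```

```text
t 27.6 TCP [0.5804 0.2708 0.2488] q6 0.36 closing 0.1 F [ 0.5 -0.9  0.2] open 0.0004 -> [ 1.2  3.7 33.8] turn 0.001
cap [325.4024027  211.44662479] edge [325.46925532 188.46884406]
(308, 186, 43, 46) 1438.0
```

View pics/w8v.png

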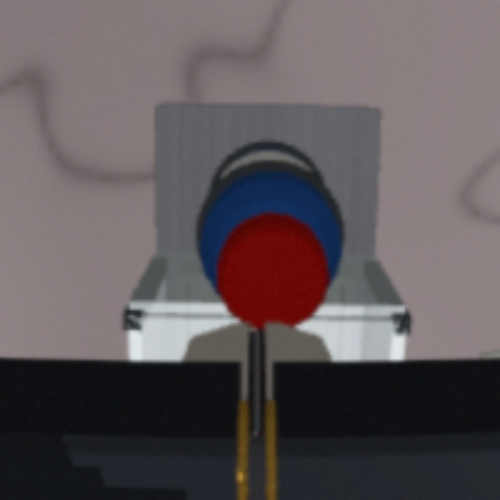

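>>> {"api": "arm_command", "payload": {"increments": "1 2 4.5 15 0; 1 2 4.5 28 0; 1 2 4.5 33 0; 1 2 4.5 33 0; 1 2 4.5 33 0"}}

```text
t: 28.2
tool_pos: [0.585, 0.2735, 0.2166]
orientation: [-2.22, -2.222, 0.001]
force: [0.3, 0.5, 0.5]
opening: 0.0006
gripper_force: 0.0
```

>>> {"api": "arm_command", "payload": {"increments": "1 0 0 4 0; 1 0 0 7 0; 1 0 0 10 0; 1 0 0 13 0; 1 0 0 13 0"}}

```text
t: 28.7
tool_pos: [0.5848, 0.2737, 0.2031]
orientation: [-2.22, -2.222, 0.001]
force: [0.0, 1.1, -0.5]
opening: 0.0008
gripper_force: 0.0
```

```bash
python3 - <<'E'
from h import *
go(.585,.2735,.2,0)
w=robot.read_camera("wrist");s=robot.read_camera("scene")
a=cv2.resize(w[100:300,220:420],(400,400));b=cv2.resize(s[90:210,330:450],(400,400),interpolation=cv2.INTER_CUBIC)
cv2.imwrite("pics/w9v.png",np.hstack([a,b]))
E
```

```text
t 28.7 TCP [0.5848 0.2737 0.2031] q6 0.36 closing 0.1 F [ 0.   1.1 -0.5] open 0.0008 -> [-0.2  0.2  3.1] turn 0.001
```

View pics/w9v.png

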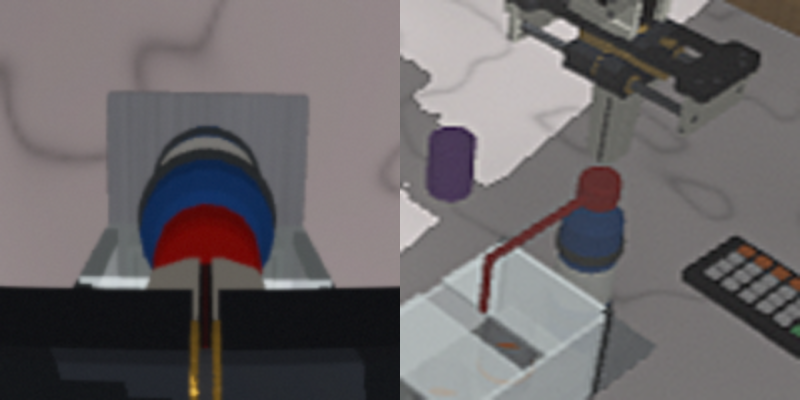

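The fingertips stand just above the cap in both views; I'll go on down and watch the force.

>>> {"api": "arm_command", "payload": {"increments": "1 0 0 2 0; 1 0 0 4 0; 1 0 0 6 0; 1 0 0 6 0"}}

```text
t: 29.2
tool_pos: [0.5849, 0.2737, 0.1973]
orientation: [-2.22, -2.222, 0.001]
force: [1.4, 0.1, 0.5]
opening: 0.0007
gripper_force: 0.0
```

>>> {"api": "arm_command", "payload": {"increments": "1 0 0 2 0; 1 0 0 4 0; 1 0 0 6 0; 1 0 0 6 0"}}

```text
t: 29.6
tool_pos: [0.5849, 0.2737, 0.1913]
orientation: [-2.22, -2.222, 0.001]
force: [-0.5, 0.5, 0.0]
opening: 0.0002
gripper_force: 0.0
```

```bash
python3 - <<'E'
from h import *
S=robot.camera_model("scene");T=robot.camera_model("top");m=robot.camera_model("wrist")
tip=np.array([.5849,.2737,.2031-.025])
z=lambda p:((p-[330,90])*400/120+[400,0]).round(0)
print("scene zoom: tip",z(proj(S,tip)),"cap top",z(proj(S,(.585,.272,.187))),"cap x.577",z(proj(S,(.577,.265,.187))))
go(.585,.272,.2)
tip=robot.read_state()["tool_pos"]-[0,0,.025]
print("wrist tip",proj(m,tip,1))
old=cv2.imread("pics/scene0.png")
s=robot.read_camera("scene");w=robot.read_camera("wrist");cv2.imwrite("pics/s10.png",s);cv2.imwrite("pics/w10.png",w)
for n,im in(("old",old),("new",s)):
    h=cv2.cvtColor(im,cv2.COLOR_BGR2HSV);k=(cv2.inRange(h,(0,110,40),(5,255,255))|cv2.inRange(h,(174,110,40),(180,255,255)))[90:200,340:420]
    ys,xs=np.where(k>0);print(n,len(xs));i=xs+340>381
    print("cap cols",xs[i].min()+340,xs[i].max()+340,"rows",ys[i].min()+90,ys[i].max()+90,i.sum(),[ (int(r+90),int((k[r,41:]>0).sum())) for r in range(45,75)])
k=cv2.inRange(cv2.cvtColor(w,cv2.COLOR_BGR2HSV),(0,130,40),(4,255,255));k[:150]=0
for c in cv2.findContours(k,0,2)[0]:
    if cv2.contourArea(c)>50: print("wrist red",cv2.boundingRect(c),cv2.contourArea(c))
print("cap pred wrist",proj(m,(.585,.272,.187),1),proj(m,(.585,.272,.179),1))
E
```

```text
scene zoom: tip [599. 183.] cap top [599. 175.] cap x.577 [586. 175.]
t 29.6 TCP [0.5849 0.2737 0.1913] q6 0.36 closing 0.1 F [-0.5  0.5  0. ] open 0.0002 -> [-1.7  0.1 -8.7] turn 0.0
wrist tip [320.32548197 228.61142023]
old 230
cap cols 382 395 rows 140 152 143 [(135, 0), (136, 0), (137, 0), (138, 0), (139, 0), (140, 6), (141, 9), (142, 10), (143, 12), (144, 12), (145, 12), (146, 12), (147, 12), (148, 12), (149, 12), (150, 14), (151, 14), (152, 9), (153, 0), (154, 0), (155, 0), (156, 0), (157, 0), (158, 0), (159, 0), (160, 0), (161, 0), (162, 0), (163, 0), (164, 0)]
new 216
cap cols 382 395 rows 141 152 126 [(135, 0), (136, 0), (137, 0), (138, 0), (139, 0), (140, 0), (141, 2), (142, 6), (143, 11), (144, 12), (145, 12), (146, 12), (147, 12), (148, 12), (149, 12), (150, 14), (151, 14), (152, 10), (153, 0), (154, 0), (155, 0), (156, 0), (157, 0), (158, 0), (159, 0), (160, 0), (161, 0), (162, 0), (163, 0), (164, 0)]
wrist red (318, 306, 9, 28) 113.5
wrist red (296, 208, 55, 30) 866.5
cap pred wrist [320.24569316 242.62152156] [320.33261347 237.86038471]
```

>>> {"api": "arm_command", "payload": {"increments": "1 0 0 1 0; 1 0 0 2 0; 1 0 0 3 0; 1 0 0 4 0; 1 0 0 4 0"}}

```text
t: 30.2
tool_pos: [0.585, 0.2737, 0.1876]
orientation: [-2.22, -2.222, 0.001]
force: [0.2, 0.8, 0.4]
opening: 0.0006
gripper_force: 0.0
```

```bash
python3 - <<'E'
from h import *
go(.585,.272,.2)
S=robot.camera_model("scene")
s=robot.read_camera("scene");w=robot.read_camera("wrist");cv2.imwrite("pics/s11.png",s)
k=cv2.inRange(cv2.cvtColor(w,cv2.COLOR_BGR2HSV),(0,130,40),(4,255,255));k[:150]=0
for c in cv2.findContours(k,0,2)[0]:
    if cv2.contourArea(c)>50: print("wrist red",cv2.boundingRect(c),cv2.contourArea(c))
h=cv2.cvtColor(s,cv2.COLOR_BGR2HSV);print("scene hsv col389",[tuple(int(v) for v in s[r,389]) for r in range(126,156,2)])
print(cv2.absdiff(s,cv2.imread("pics/s10.png"))[90:200,340:440].max(2).sum())
E
```

```text
t 30.2 TCP [0.585  0.2737 0.1876] q6 0.36 closing 0.1 F [0.2 0.8 0.4] open 0.0006 -> [ -1.7  -0.  -12.4] turn 0.0
wrist red (318, 306, 9, 28) 106.0
wrist red (295, 209, 56, 29) 801.5
scene hsv col389 [(100, 104, 104), (99, 103, 104), (102, 107, 107), (101, 105, 106), (91, 95, 95), (74, 76, 76), (70, 73, 74), (72, 75, 75), (74, 77, 74), (59, 61, 98), (45, 46, 94), (49, 49, 97), (47, 48, 94), (47, 48, 95), (96, 67, 47)]
52749
```

>>> {"api": "arm_command", "payload": {"increments": "1 0 0 1 0; 1 0 0 2 0; 1 0 0 3 0; 1 0 0 4 0; 1 0 0 4 0"}}

```text
t: 30.8
tool_pos: [0.5852, 0.2738, 0.184]
orientation: [2.22, 2.222, 0.0]
force: [-0.9, -0.4, 3.3]
opening: 0.0006
gripper_force: 1.4
```

>>> {"api": "arm_command", "payload": {"increments": "1 0 0 1 0; 1 0 0 2 0; 1 0 0 3 0; 1 0 0 4 0; 1 0 0 4 0"}}

```text
t: 31.3
tool_pos: [0.5852, 0.2738, 0.18]
orientation: [2.22, 2.222, 0.0]
force: [-2.5, -0.7, 5.2]
opening: 0.0006
gripper_force: 2.8
```

>>> {"api": "arm_command", "payload": {"increments": "1 0 0 1 0; 1 0 0 2 0; 1 0 0 3 0; 1 0 0 4 0; 1 0 0 4 0"}}

```text
t: 31.8
tool_pos: [0.5852, 0.2738, 0.1775]
orientation: [2.22, 2.222, 0.001]
force: [-6.8, -1.9, 13.5]
opening: 0.0002
gripper_force: 6.2
```

>>> {"api": "arm_command", "payload": {"increments": "1 0 0 1 0; 1 0 0 2 0; 1 0 0 3 0; 1 0 0 3 0; 1 0 0 3 0"}}

```text
t: 32.3
tool_pos: [0.5854, 0.2739, 0.1772]
orientation: [2.219, 2.222, 0.003]
force: [-12.9, -5.0, 26.9]
opening: 0.0004
gripper_force: 13.4
```

>>> {"api": "arm_command", "payload": {"increments": "1 0 0 -10 0; 1 0 0 -25 0; 1 0 0 -50 0; 1 0 0 -80 0; 1 0 0 -80 0"}}

```text
t: 32.8
tool_pos: [0.5873, 0.2746, 0.2584]
orientation: [2.218, 2.22, 0.011]
force: [0.6, 0.0, 1.0]
opening: 0.0007
gripper_force: 0.0
```

>>> {"api": "arm_command", "payload": {"increments": "1 -45 0 0 0; 0.8 -90 0 0 0; 0.4 -135 0 0 0; 0.4 -180 -2 0 0; 0.4 -225 -4 0 0"}}

```text
t: 33.3
tool_pos: [0.5809, 0.0471, 0.252]
orientation: [-2.22, -2.222, 0.001]
force: [0.9, -0.3, -0.0]
opening: 0.0277
gripper_force: 0.0
```

>>> {"api": "arm_command", "payload": {"increments": "0.4 -32 0 0 0; 0.4 -32 0 0 0; 0.4 -32 0 0 0"}}

```text
t: 33.6
tool_pos: [0.5813, 0.0162, 0.2522]
orientation: [-2.222, -2.22, 0.0]
force: [-0.3, -0.0, 0.5]
opening: 0.0519
gripper_force: 0.0
```

```bash
python3 - <<'E'
from h import *
go(.580,.0165,.085,0)
s=robot.read_camera("scene");T=robot.camera_model("top");old=cv2.imread("pics/scene0.png")
d=cv2.absdiff(s,old)[135:156,378:400].max(2);print("cap diff vs start",d.max(),d.mean())
m=robot.camera_model("wrist");w=robot.read_camera("wrist");print("post pred",proj(m,(.580,.0165,.105),1))
h=cv2.inRange(cv2.cvtColor(w,cv2.COLOR_BGR2HSV),(0,0,0),(180,255,35))[140:235,295:345]
ys,xs=np.where(h>0);print("post dark",xs.min()+295,xs.max()+295,ys.min()+140,ys.max()+140,[(int(r+140),int(np.median(np.where(h[r])[0])+295),int((h[r]>0).sum())) for r in range(10,95,8) if h[r].any()])
E
```

```text
t 33.6 TCP [0.5813 0.0162 0.2522] q6 -0.06 closing -0.1 F [-0.3 -0.   0.5] open 0.0519 -> [  0.2  -1.1 167.2] turn -0.001
cap diff vs start 7 4.058441558441558
post pred [319.86828572 190.77194518]
post dark 315 330 174 202 [(174, 322, 4), (182, 322, 14), (190, 322, 14), (198, 322, 14)]
```

The cap is back up. Gripping the post and pulling the tray out.

>>> {"api": "arm_command", "payload": {"increments": "0.4 0 -1 45 0; 0.4 0 -1 90 0; 0.4 0 -1 135 0; 0.4 0 -1 160 0; 0.4 0 -1 167 0"}}

```text
t: 34.2
tool_pos: [0.5774, 0.0185, 0.0814]
orientation: [-2.214, -2.221, 0.007]
force: [0.2, 0.4, -0.4]
opening: 0.0559
gripper_force: 0.0
```

>>> {"api": "arm_command", "payload": {"increments": "1 0 0 0 0; 1 0 0 0 0; 1 0 0 0 0; 1 0 0 0 0; 1 0 0 0 0", "grip_force": 30}}

```text
t: 34.7
tool_pos: [0.5812, 0.0167, 0.087]
orientation: [2.219, 2.221, 0.002]
force: [-0.1, 0.1, -0.2]
opening: 0.0203
gripper_force: 0.0
```

>>> {"api": "arm_command", "payload": {"increments": "1 0 0 0 0; 1 -3 0 0 0; 1 -8 0 0 0; 1 -15 0 0 0; 1 -23 -0.3 0 0"}}

```text
t: 35.2
tool_pos: [0.5811, -0.0064, 0.0869]
orientation: [2.219, 2.222, 0.003]
force: [2.1, 2.7, 5.7]
opening: 0.0173
gripper_force: 30.0
```

>>> {"api": "arm_command", "payload": {"increments": "1 -10 0 0 0; 1 -20 -0.3 0 0; 1 -31 -0.5 0 0; 1 -42 -0.7 0 0; 1 -53 -0.9 0 0"}}

```text
t: 35.7
tool_pos: [0.5802, -0.0599, 0.0868]
orientation: [2.219, 2.222, 0.003]
force: [2.8, 3.2, 4.9]
opening: 0.0171
gripper_force: 30.0
```

>>> {"api": "arm_command", "payload": {"increments": "1 -11 0 0 0; 1 -22 -0.3 0 0; 1 -33 -0.5 0 0; 1 -44 -0.7 0 0; 1 -55 -0.9 0 0"}}

```text
t: 36.2
tool_pos: [0.5794, -0.1149, 0.0868]
orientation: [2.219, 2.221, 0.002]
force: [3.0, 2.5, 5.0]
opening: 0.0173
gripper_force: 30.0
```

>>> {"api": "arm_command", "payload": {"increments": "1 -11 0 0 0; 1 -22 -0.3 0 0; 1 -32 -0.5 0 0; 1 -42 -0.7 0 0; 1 -51 -0.9 0 0"}}

```text
t: 36.7
tool_pos: [0.5785, -0.166, 0.0868]
orientation: [2.219, 2.221, 0.002]
force: [4.3, 2.4, 4.9]
opening: 0.0174
gripper_force: 30.0
```

>>> {"api": "arm_command", "payload": {"increments": "1 -6 0 0 0; 1 -12 0 0 0; 1 -17 0 0 0; 1 -21 0 0 0; 1 -24 0 0 0"}}

```text
t: 37.2
tool_pos: [0.5783, -0.1838, 0.0867]
orientation: [-2.215, -2.219, -0.011]
force: [0.1, 36.1, 17.3]
opening: 0.0173
gripper_force: 30.0
```

>>> {"api": "arm_command", "payload": {"increments": "1 0 0 0 0; 1 0 0 0 0"}}

```text
t: 37.4
tool_pos: [0.5783, -0.1837, 0.0867]
orientation: [-2.214, -2.221, -0.01]
force: [-0.2, 27.2, 14.1]
opening: 0.0174
gripper_force: 30.0
```

>>> {"api": "arm_command", "payload": {"increments": "1 5 0 0 0; 0.6 5 0 0 0; 0.4 5 0 0 0; 0.4 5 0 0 0; 0.2 5 0 0 0"}}

```text
t: 37.9
tool_pos: [0.577, -0.1846, 0.0852]
orientation: [-2.22, -2.221, 0.001]
force: [0.1, 0.8, 0.1]
opening: 0.0445
gripper_force: 0.0
```

>>> {"api": "arm_command", "payload": {"increments": "0 0 0 0 0; 0 0 0 -30 0; 0 0 0 -60 0; 0 0 0 -91 0; 0 0 0 -91 0"}}

```text
t: 38.4
tool_pos: [0.5803, -0.1856, 0.1827]
orientation: [2.215, 2.217, 0.005]
force: [0.5, -1.1, 0.4]
opening: 0.0848
gripper_force: 0.0
```

```bash
cat >> h.py <<'E'
def traycups():
    m=robot.camera_model("wrist");w=robot.read_camera("wrist")
    k=cv2.inRange(cv2.cvtColor(w,cv2.COLOR_BGR2HSV),(5,150,60),(16,255,255))
    for c,s in blobs(w,(5,150,60),(13,255,255),200):
        if 250<c[0]<400: print("orange",c,s,"floor",onplane(m,*c,.018,1).round(4))
    return m,w
E
python3 - <<'E'
from h import *
go(.5785,-.1838,.177,0)
m,w=traycups()
for p in((.58,-.1),(.58,-.02)):
    print(proj(m,(*p,.018),1),proj(m,(*p,.075),1))
    try: rim(m,w,p,.075)
    except Exception as e: print(e)
E
```

```text
t 38.4 TCP [ 0.5803 -0.1856  0.1827] q6 -0.39 closing 0.0 F [ 0.5 -1.1  0.4] open 0.0848 -> [ 1.8 -1.9  5.7] turn 0.001
orange [339.1  30.2] [319  16  40  29 885] floor [ 0.6009 -0.014   0.018 ]
orange [322.3 108.3] [ 302   88   42   41 1353] floor [ 0.583  -0.1011  0.018 ]
[319.48996336 107.23436233] [319.43711201 103.60305138]
rim px 320.5 107.5 r 25.2 [ 0.5809 -0.1035  0.075 ]
[319.53664924  35.07851741] [319.51215447  17.79099323]
OpenCV(4.12.0) /io/opencv/modules/imgproc/src/color.cpp:199: error: (-215:Assertion failed) !_src.empty() in function 'cvtColor'
```

Cup A has been knocked about 18 mm sideways within the tray (orange at (339,30)); cup B is at (.580,-.102). Fetching B.

>>> {"api": "arm_command", "payload": {"increments": "0 40 0 0 0; 0 83 0 0 0; 0 83 0 0 0; 0 83 0 40 0; 0 83 0 75 0", "grip_force": 40}}

```text
t: 38.95
tool_pos: [0.5777, -0.1013, 0.1006]
orientation: [2.218, 2.223, 0.0]
force: [0.2, 1.1, -0.7]
opening: 0.0927
gripper_force: 0.0
```

>>> {"api": "arm_command", "payload": {"increments": "0 0 0 25 0; 0 0 0 41 0; 0 0 0 41 0; 1 0 0 41 0; 1 0 0 41 0"}}

```text
t: 39.45
tool_pos: [0.5789, -0.1018, 0.0627]
orientation: [2.219, 2.221, 0.002]
force: [-0.9, 0.7, 0.7]
opening: 0.0814
gripper_force: 0.0
```

>>> {"api": "arm_command", "payload": {"increments": "1 0 0 0 0; 1 0 0 0 0; 1 0 0 0 0; 1 0 0 0 0; 1 0 0 0 0"}}

```text
t: 39.95
tool_pos: [0.5781, -0.1013, 0.0614]
orientation: [2.22, 2.222, 0.001]
force: [0.6, -0.2, 2.5]
opening: 0.0464
gripper_force: 40.0
```

>>> {"api": "arm_command", "payload": {"increments": "1 0 0 0 0; 1 0 0 0 0; 1 0 0 0 0; 1 0 0 0 0; 1 0 0 0 0"}}

```text
t: 40.45
tool_pos: [0.578, -0.1013, 0.0613]
orientation: [2.22, 2.222, 0.001]
force: [2.3, 0.9, 4.5]
opening: 0.0468
gripper_force: 40.0
```

>>> {"api": "arm_command", "payload": {"increments": "1 0 0 -5 0; 1 0 0 -12 0; 1 0 0 -20 0; 1 0 0 -30 0; 1 0 0 -40 0"}}

```text
t: 40.95
tool_pos: [0.5774, -0.1013, 0.1017]
orientation: [-2.22, -2.223, 0.0]
force: [-0.1, -0.4, -1.0]
opening: 0.0465
gripper_force: 40.0
```

>>> {"api": "arm_command", "payload": {"increments": "1 0 0 -20 0; 1 0 0 -40 0; 1 0 0 -60 0; 1 0 0 -75 0; 1 0 0 -75 0"}}

```text
t: 41.45
tool_pos: [0.5793, -0.1017, 0.1793]
orientation: [2.217, 2.219, 0.004]
force: [0.8, -0.7, -1.2]
opening: 0.0465
gripper_force: 40.0
```

>>> {"api": "arm_command", "payload": {"increments": "1 -25 0 0 0; 1 -60 0 0 0; 1 -100 -10 0 0; 1 -140 -20 0 0; 1 -180 -30 0 0"}}

```text
t: 41.95
tool_pos: [0.5467, -0.2823, 0.1745]
orientation: [-2.219, -2.222, 0.001]
force: [0.1, -0.4, -1.7]
opening: 0.0469
gripper_force: 40.0
```

>>> {"api": "arm_command", "payload": {"increments": "1 -40 -8 0 0; 1 -70 -8 0 0; 1 -83 -8 0 0; 1 -83 -8 0 0; 1 -83 -8 0 0"}}

```text
t: 42.45
tool_pos: [0.5398, -0.3631, 0.175]
orientation: [-2.219, -2.222, -0.001]
force: [-0.0, 0.5, -1.0]
opening: 0.0464
gripper_force: 40.0
```

```bash
python3 - <<'E'
from h import *
go(.54,-.365,.0665,0)
T=robot.camera_model("top");m=robot.camera_model("wrist");w=robot.read_camera("wrist");cv2.imwrite("pics/w12.png",w)
# slab outline in the start top picture
t=cv2.imread("pics/top0.png");g=cv2.cvtColor(t,cv2.COLOR_BGR2HSV)
S=robot.camera_model("scene")
print("slab scene corners",[onplane(S,*p,.02).round(3) for p in((175,247),(235,302),(177,356),(115,291))])
E
```

```text
t 42.5 TCP [ 0.5398 -0.3631  0.175 ] q6 -0.67 closing 0.1 F [-0.   0.5 -1. ] open 0.0464 -> [ -2.1   0.3 108.5] turn 0.001
slab scene corners [array([ 0.366, -0.3  ,  0.02 ]), array([ 0.604, -0.277,  0.02 ]), array([ 0.626, -0.441,  0.02 ]), array([ 0.386, -0.471,  0.02 ])]
```

>>> {"api": "arm_command", "payload": {"increments": "1 0 0 30 0; 1 0 0 60 0; 1 0 0 85 0; 1 0 0 100 0; 1 0 0 105 0"}}

```text
t: 43.0
tool_pos: [0.5391, -0.3622, 0.0687]
orientation: [-2.216, -2.222, 0.0]
force: [-0.1, 0.4, -1.0]
opening: 0.0461
gripper_force: 40.0
```

>>> {"api": "arm_command", "payload": {"increments": "1 0 0 0 0; 1 0 0 1 0; 1 0 0 2 0; 1 0 0 2 0; 1 0 0 2 0"}}

```text
t: 43.5
tool_pos: [0.5401, -0.3646, 0.0695]
orientation: [2.22, 2.222, 0.0]
force: [0.5, 0.1, -1.5]
opening: 0.0464
gripper_force: 40.0
```

Not in contact yet; lower 3 mm more, then release.

>>> {"api": "arm_command", "payload": {"increments": "1 0 0 1 0; 1 0 0 2 0; 1 0 0 3 0; 1 0 0 3 0; 1 0 0 3 0"}}

```text
t: 44.0
tool_pos: [0.5399, -0.3644, 0.0664]
orientation: [2.22, 2.222, -0.0]
force: [-1.8, 1.8, 2.8]
opening: 0.0466
gripper_force: 40.0
```

>>> {"api": "arm_command", "payload": {"increments": "0.6 0 0 0 0; 0.4 0 0 0 0; 0.3 0 0 0 0; 0.2 0 0 0 0; 0 0 0 0 0"}}

```text
t: 44.5
tool_pos: [0.5397, -0.3642, 0.0655]
orientation: [-2.22, -2.222, -0.0]
force: [0.8, 0.4, 0.4]
opening: 0.0734
gripper_force: 0.0
```

>>> {"api": "arm_command", "payload": {"increments": "0 0 0 0 0; 0 0 0 0 0; 0 0 0 -20 0; 0 0 0 -60 0; 0 0 0 -111 0"}}

```text
t: 45.0
tool_pos: [0.5382, -0.3631, 0.1741]
orientation: [-2.217, -2.219, 0.001]
force: [1.3, -0.8, -0.7]
opening: 0.0927
gripper_force: 0.0
```

>>> {"api": "arm_command", "payload": {"increments": "0 45 10 0 0; 0 90 20 0 0; 0 135 30 0 0; 0 180 38 0 0; 0 200 38 0 0"}}

```text
t: 45.5
tool_pos: [0.5783, -0.1604, 0.176]
orientation: [-2.217, -2.225, -0.002]
force: [-0.4, -0.2, -0.6]
opening: 0.0931
gripper_force: 0.0
```

```bash
python3 - <<'E'
from h import *
go(.596,-.016,.062,0)
m,w=traycups();cv2.imwrite("pics/w13.png",w)
for p in((.598,-.016),):
    print(proj(m,(*p,.018),1),proj(m,(*p,.075),1))
T=robot.camera_model("top");t=robot.read_camera("top");cv2.imwrite("pics/t13.png",t)
print("slab cup pred",proj(T,(.54,-.364,.023)),[(c,s) for c,s in blobs(t,(3,120,40),(16,255,255),15) if 420<c[0]<500 and 175<c[1]<280])
E
```

```text
t 45.5 TCP [ 0.5783 -0.1604  0.176 ] q6 -0.36 closing 0.2 F [-0.4 -0.2 -0.6] open 0.0931 -> [144.2  18.2 114.2] turn 0.004
orange [343.2  52.9] [ 322   36   42   34 1072] floor [ 0.601  -0.0157  0.018 ]
[340.36378959  53.07556158] [344.14651187  38.36384927]
slab cup pred [457.29343651 210.3321285 ] [(array([464.8, 209.2]), array([462, 204,   6,  10,  43], dtype=int32))]
```

>>> {"api": "arm_command", "payload": {"increments": "0 45 6 0 0; 0 90 12 0 0; 0 130 19 0 0; 0 143 19 0 0; 0 143 19 0 0", "grip_force": 40}}

```text
t: 46.1
tool_pos: [0.5965, -0.0204, 0.1758]
orientation: [2.218, 2.225, -0.0]
force: [-0.5, 0.1, 0.5]
opening: 0.0933
gripper_force: 0.0
```

```bash
python3 - <<'E'
from h import *
go(.597,-.017,.064,0)
m,w=traycups()
try: rim(m,w,(.597,-.017),.075)
except Exception as e: print(e)
print(proj(m,(.597,-.017,.018),1),proj(m,(.597,-.017,.075),1))
E
```

```text
t 46.1 TCP [ 0.5965 -0.0204  0.1758] q6 -0.12 closing 0.2 F [-0.5  0.1  0.5] open 0.0933 -> [  3.5   0.5 111.8] turn 0.003
orange [323.2 199.1] [ 303  183   41   33 1053] floor [ 0.5989 -0.0326  0.018 ]
rim px 321.5 204.5 r 24.6 [ 0.5972 -0.0238  0.075 ]
[321.47909203 184.87523609] [321.32546445 197.05414318]
```

>>> {"api": "arm_command", "payload": {"increments": "0 -2 0 40 0; 0 -2 0 75 0; 0 -2 0 100 0; 0 -2 0 113 0; 0 -2 0 113 0"}}

```text
t: 46.65
tool_pos: [0.5947, -0.0248, 0.0606]
orientation: [-2.22, -2.218, 0.004]
force: [-0.4, 0.0, 0.1]
opening: 0.0933
gripper_force: 0.0
```

>>> {"api": "arm_command", "payload": {"increments": "1 0 0 0 0; 1 0 0 0 0; 1 0 0 0 0; 1 0 0 0 0; 1 0 0 0 0"}}

```text
t: 47.15
tool_pos: [0.5969, -0.0231, 0.0635]
orientation: [2.219, 2.222, 0.001]
force: [-1.0, 0.3, -0.4]
opening: 0.0572
gripper_force: 0.0
```

>>> {"api": "arm_command", "payload": {"increments": "1 0 0 0 0; 1 0 0 0 0; 1 0 0 0 0; 1 0 0 0 0; 1 0 0 0 0"}}

```text
t: 47.65
tool_pos: [0.5966, -0.0232, 0.0631]
orientation: [2.22, 2.222, 0.0]
force: [0.1, -0.1, 2.3]
opening: 0.0461
gripper_force: 39.9
```

>>> {"api": "arm_command", "payload": {"increments": "1 0 0 -5 0; 1 0 0 -12 0; 1 0 0 -20 0; 1 0 0 -30 0; 1 0 0 -40 0"}}

```text
t: 48.15
tool_pos: [0.5966, -0.0233, 0.104]
orientation: [2.22, 2.222, 0.0]
force: [-0.5, 0.8, -1.4]
opening: 0.0464
gripper_force: 39.9
```

>>> {"api": "arm_command", "payload": {"increments": "1 0 0 -20 0; 1 0 0 -40 0; 1 0 0 -60 0; 1 0 0 -75 0; 1 0 0 -75 0"}}

```text
t: 48.65
tool_pos: [0.5983, -0.0234, 0.1814]
orientation: [2.217, 2.22, 0.005]
force: [0.1, -0.7, -2.1]
opening: 0.0462
gripper_force: 39.9
```

>>> {"api": "arm_command", "payload": {"increments": "1 -25 0 0 0; 1 -60 -15 0 0; 1 -95 -30 0 0; 1 -130 -45 0 0; 1 -165 -60 0 0"}}

```text
t: 49.15
tool_pos: [0.5353, -0.1892, 0.1766]
orientation: [-2.219, -2.222, 0.001]
force: [-0.0, 0.4, -1.5]
opening: 0.0463
gripper_force: 39.9
```

>>> {"api": "arm_command", "payload": {"increments": "1 -35 -20 0 0; 1 -70 -42 0 0; 1 -105 -65 0 0; 1 -140 -85 0 0; 1 -165 -105 0 0"}}

```text
t: 49.65
tool_pos: [0.4301, -0.355, 0.1768]
orientation: [-2.221, -2.221, 0.001]
force: [0.0, -0.4, -1.2]
opening: 0.0461
gripper_force: 39.9
```

>>> {"api": "arm_command", "payload": {"increments": "1 -12 -7 0 0; 1 -12 -7 0 0; 1 -12 -7 0 0; 1 -12 -7 0 0"}}

```text
t: 50.05
tool_pos: [0.4255, -0.3642, 0.1775]
orientation: [-2.219, -2.224, -0.001]
force: [-0.4, 0.9, -1.4]
opening: 0.0463
gripper_force: 39.9
```

```bash
python3 - <<'E'
from h import *
go(.425,-.365,.0685,0)
m=robot.camera_model("wrist");w=robot.read_camera("wrist");cv2.imwrite("pics/w14.png",w)
for c,s in blobs(w,(5,150,60),(16,255,255),150): print("orange",c,s,onplane(m,*c,.023,1).round(3))
print("pred B",proj(m,(.54,-.364,.023),1),proj(m,(.54,-.364,.08),1))
S=robot.camera_model("scene");s=robot.read_camera("scene");cv2.imwrite("pics/s14.png",s)
print("scene B pred",proj(S,(.54,-.364,.023)),proj(S,(.54,-.364,.08)),[(c,q) for c,q in blobs(s,(3,110,40),(18,255,255),5) if 110<c[0]<240 and 240<c[1]<360])
E
```

```text
t 50.0 TCP [ 0.4255 -0.3642  0.1775] q6 -0.8 closing 0.1 F [-0.4  0.9 -1.4] open 0.0463 -> [ -0.9  -0.5 109. ] turn 0.002
orange [597.1  12.1] [582   0  36  25 409] [ 0.829 -0.092  0.023]
orange [534.9 187.9] [521 164  40  58 958] [ 0.695 -0.36   0.023]
orange [437.6 198.1] [425 182  26  32 602] [ 0.556 -0.374  0.023]
orange [324.5 200.1] [290 194  66  21 178] [ 0.429 -0.377  0.023]
orange [322.5 237.5] [ 292  217   62   43 2052] [ 0.427 -0.419  0.023]
pred B [425.06720403 189.27712471] [444.05112494 201.81967664]
scene B pred [187.6323762  305.86717922] [181.95962822 293.000585  ] [(array([150.7, 249.7]), array([140, 243,  20,  11,  36], dtype=int32)), (array([183.5, 297.7]), array([177, 294,  14,   8,  68], dtype=int32)), (array([187.3, 310. ]), array([177, 305,  19,   8,  26], dtype=int32))]
```

>>> {"api": "arm_command", "payload": {"increments": "1 0 0 30 0; 1 0 0 60 0; 1 0 0 85 0; 1 0 0 100 0; 1 0 0 105 0"}}

```text
t: 50.65
tool_pos: [0.4243, -0.364, 0.0709]
orientation: [-2.217, -2.221, -0.0]
force: [0.8, 0.4, -1.6]
opening: 0.046
gripper_force: 39.9
```

>>> {"api": "arm_command", "payload": {"increments": "1 0 0 0 0; 1 0 0 1 0; 1 0 0 2 0; 1 0 0 3 0; 1 0 0 3 0"}}

```text
t: 51.15
tool_pos: [0.425, -0.3657, 0.0703]
orientation: [2.22, 2.222, -0.0]
force: [-0.4, -0.5, -1.6]
opening: 0.0463
gripper_force: 39.9
```

>>> {"api": "arm_command", "payload": {"increments": "1 0 0 1 0; 1 0 0 1.5 0; 1 0 0 1.5 0"}}

```text
t: 51.45
tool_pos: [0.4247, -0.3653, 0.0682]
orientation: [-2.22, -2.222, 0.0]
force: [0.1, -0.0, -2.0]
opening: 0.0461
gripper_force: 39.9
```

>>> {"api": "arm_command", "payload": {"increments": "1 0 0 1 0; 1 0 0 1 0; 0.6 0 0 1 0; 0.4 0 0 1 0; 0.3 0 0 1 0"}}

```text
t: 51.95
tool_pos: [0.4249, -0.3655, 0.0673]
orientation: [2.22, 2.222, 0.0]
force: [0.5, -1.3, -0.1]
opening: 0.0579
gripper_force: 0.0
```

>>> {"api": "arm_command", "payload": {"increments": "0.1 0 0 0 0; 0 0 0 0 0; 0 0 0 0 0; 0 0 0 0 0; 0 0 0 -20 0"}}

```text
t: 52.45
tool_pos: [0.4231, -0.3637, 0.0845]
orientation: [-2.216, -2.219, -0.0]
force: [0.4, 0.8, -0.3]
opening: 0.0925
gripper_force: 0.0
```

>>> {"api": "arm_command", "payload": {"increments": "0 0 0 -40 0; 0 0 0 -80 0; 0 0 0 -105 0; 0 0 0 -105 0; 0 0 0 -105 0"}}

```text
t: 52.95
tool_pos: [0.425, -0.3657, 0.1927]
orientation: [2.219, 2.222, -0.0]
force: [-0.2, 0.6, -0.7]
opening: 0.093
gripper_force: 0.0
```

```bash
python3 - <<'E'
from h import *
go(.577,-.1846,.177,0)
m=robot.camera_model("wrist");w=robot.read_camera("wrist");cv2.imwrite("pics/w15.png",w)
for c,s in blobs(w,(5,150,60),(16,255,255),150): print("orange",c,s,onplane(m,*c,.023,1).round(3))
print("pred",[proj(m,(x,-.365,z),1).round(0) for x in(.425,.54) for z in(.023,.08)])
rim(m,w,(.425,-.365),.08);rim(m,w,(.545,-.367),.08)
E
```

```text
t 53.0 TCP [ 0.425  -0.3657  0.1927] q6 -0.8 closing 0.1 F [-0.2  0.6 -0.7] open 0.093 -> [180.9 152.1  15.6] turn 0.001
orange [322.2 193. ] [303 177  39  33 995] [ 0.426 -0.374  0.023]
orange [432.9 192.9] [421 177  25  32 582] [ 0.555 -0.373  0.023]
orange [215.1 330. ] [197 309  33  37 785] [ 0.276 -0.57   0.023]
pred [array([321., 185.]), array([321., 197.]), array([421., 186.]), array([439., 197.])]
rim px 322.5 198.5 r 21.4 [ 0.4267 -0.3664  0.08  ]
rim px 436.5 195.5 r 21.8 [ 0.5374 -0.3633  0.08  ]
```

Both cups stand on the slab. Now push the empty tray home.

>>> {"api": "arm_command", "payload": {"increments": "0 35 30 0 0; 0 70 60 0 0; 0 105 90 0 0; 0 140 120 0 0; 0 175 148 0 0", "grip_force": 30}}

```text
t: 53.5
tool_pos: [0.5725, -0.1882, 0.1898]
orientation: [-2.218, -2.22, 0.002]
force: [0.4, -1.1, 0.2]
opening: 0.0933
gripper_force: 0.0
```

>>> {"api": "arm_command", "payload": {"increments": "0 6 5 0 0; 0 6 5 0 0; 0 6 5 40 0; 0 6 5 80 0; 0 6 5 108 0"}}

```text
t: 54.0
tool_pos: [0.5746, -0.1853, 0.0804]
orientation: [-2.219, -2.218, 0.004]
force: [-0.6, -1.3, -1.1]
opening: 0.0934
gripper_force: 0.0
```

>>> {"api": "arm_command", "payload": {"increments": "0 0 0 0 0; 1 0 0 0 0; 1 0 0 0 0; 1 0 0 0 0; 1 0 0 0 0"}}

```text
t: 54.5
tool_pos: [0.5787, -0.1848, 0.0863]
orientation: [2.218, 2.221, 0.002]
force: [0.2, 0.4, 0.0]
opening: 0.0654
gripper_force: 0.0
```

>>> {"api": "arm_command", "payload": {"increments": "1 0 0 0 0; 1 0 0 0 0; 1 0 0 0 0; 1 0 0 0 0; 1 0 0 0 0"}}

```text
t: 55.0
tool_pos: [0.5776, -0.1842, 0.0843]
orientation: [-2.22, -2.223, 0.0]
force: [-0.3, -0.9, -0.4]
opening: 0.0254
gripper_force: 0.0
```

>>> {"api": "arm_command", "payload": {"increments": "1 0 0 0 0; 1 5 0 0 0; 1 12 0 0 0; 1 22 0.3 0 0; 1 32 0.5 0 0"}}

```text
t: 55.5
tool_pos: [0.5788, -0.1526, 0.0843]
orientation: [2.22, 2.221, 0.001]
force: [4.7, -2.1, -3.7]
opening: 0.0173
gripper_force: 30.0
```

>>> {"api": "arm_command", "payload": {"increments": "1 11 0.2 0 0; 1 22 0.4 0 0; 1 33 0.5 0 0; 1 44 0.7 0 0; 1 55 0.9 0 0"}}

```text
t: 56.0
tool_pos: [0.5796, -0.0973, 0.0843]
orientation: [2.219, 2.221, 0.001]
force: [5.1, -2.7, -4.6]
opening: 0.0175
gripper_force: 30.0
```

>>> {"api": "arm_command", "payload": {"increments": "1 11 0.2 0 0; 1 22 0.4 0 0; 1 33 0.5 0 0; 1 44 0.7 0 0; 1 55 0.9 0 0"}}

```text
t: 56.5
tool_pos: [0.5805, -0.0423, 0.0843]
orientation: [2.219, 2.221, 0.001]
force: [5.7, -2.0, -5.0]
opening: 0.0173
gripper_force: 30.0
```

>>> {"api": "arm_command", "payload": {"increments": "1 11 0.2 0 0; 1 22 0.3 0 0; 1 32 0.4 0 0; 1 42 0.5 0 0; 1 50 0.5 0 0"}}

```text
t: 57.0
tool_pos: [0.5812, 0.0078, 0.0843]
orientation: [2.219, 2.221, 0.002]
force: [7.0, -2.3, -6.4]
opening: 0.0172
gripper_force: 30.0
```

>>> {"api": "arm_command", "payload": {"increments": "1 4 0 0 0; 1 8 0 0 0; 1 11 0 0 0; 1 13 0 0 0; 1 13 0 0 0"}}

```text
t: 57.5
tool_pos: [0.5814, 0.0157, 0.0844]
orientation: [2.217, 2.216, -0.006]
force: [6.6, -22.2, -7.3]
opening: 0.0171
gripper_force: 30.0
```

>>> {"api": "arm_command", "payload": {"increments": "0.6 0 0 0 0; 0.4 -1 0 0 0; 0.4 -3 0 0 0; 0.4 -4 0 0 0; 0.4 -4 0 0 0"}}

```text
t: 58.0
tool_pos: [0.5801, 0.0169, 0.0844]
orientation: [-2.22, -2.223, -0.0]
force: [0.4, -0.5, 0.5]
opening: 0.0523
gripper_force: 0.0
```

>>> {"api": "arm_command", "payload": {"increments": "0.4 0 0 -40 0; 0.4 0 0 -80 0; 0.4 0 0 -120 0; 0.4 0 0 -150 0; 0.4 0 0 -165 0"}}

```text
t: 58.5
tool_pos: [0.5816, 0.0169, 0.2532]
orientation: [2.217, 2.22, 0.005]
force: [-0.5, -0.1, 0.1]
opening: 0.0559
gripper_force: 0.0
```

>>> {"api": "arm_command", "payload": {"increments": "0.4 0 -40 0 0; 0.4 0 -80 0 0; 0.4 0 -120 0 0; 0.4 0 -120 0 0; 0.4 0 -120 0 0"}}

```text
t: 59.0
tool_pos: [0.4596, 0.0168, 0.2487]
orientation: [-2.22, -2.223, -0.0]
force: [-0.4, -1.3, -0.1]
opening: 0.0565
gripper_force: 0.0
```

```bash
python3 - <<'E'
from h import *
go(.46,.0157,.25,0)
m=robot.camera_model("wrist");w=robot.read_camera("wrist")
S=robot.camera_model("scene");s=robot.read_camera("scene");old=cv2.imread("pics/scene0.png");cv2.imwrite("pics/sF.png",s)
print("post pred wrist",proj(m,(.580,.0165,.105),1))
h=cv2.inRange(cv2.cvtColor(w,cv2.COLOR_BGR2HSV),(0,0,0),(180,255,40));u,v=proj(m,(.580,.0165,.105),1).astype(int)
n,l,st,c=cv2.connectedComponentsWithStats(h[v-30:v+40,u-30:u+30]);print([(x[:2]+[u-30,v-30],x) for x in st[1:] if x[4]>60])
for nm,p in(("weight",(.43,-.096,.03)),("tin",(.70,-.36,.05)),("cap",(.585,.272,.18))):
    a,b=proj(S,p).astype(int);d=cv2.absdiff(s,old)[b-12:b+12,a-12:a+12].max(2);print(nm,d.mean().round(1),d.max())
d=cv2.absdiff(s,old)[160:196,412:468].max(2);print("calc",d.mean().round(1),d.max())
d=cv2.absdiff(s,old)[126:152,337:355].max(2);print("purple",d.mean().round(1),d.max())
print("slab",[(c,q) for c,q in blobs(s,(3,110,40),(18,255,255),5) if 110<c[0]<240 and 240<c[1]<360])
E
```

```text
t 59.0 TCP [0.4596 0.0168 0.2487] q6 -0.08 closing 0.1 F [-0.4 -1.3 -0.1] open 0.0565 -> [-1.1  0.4 -1.3] turn 0.001
post pred wrist [433.33990573 191.59226482]
[(array([405, 161]), array([  2,   0,  37,  43, 782], dtype=int32))]
weight 6.0 9
tin 2.8 8
cap 4.0 7
calc 3.9 8
purple 4.3 9
slab [(array([158.3, 266.4]), array([153, 264,  11,   6,  34], dtype=int32)), (array([162.4, 277.8]), array([153, 272,  18,   9,  29], dtype=int32)), (array([183.5, 297.7]), array([177, 294,  14,   8,  68], dtype=int32)), (array([187.3, 310. ]), array([177, 305,  19,   8,  26], dtype=int32))]
```

```bash
python3 - <<'E'
from h import *
S=robot.camera_model("scene");a,b=proj(S,(.58,.0165,.08)).astype(int)
x=cv2.imread("pics/sF.png");y=cv2.imread("pics/s11.png");d=cv2.absdiff(x,y)[b-16:b+22,a-14:a+14].max(2);print(d.mean(),d.max(),(d>20).sum())
E
```

```text
1.5338345864661653 5 0
```

The post is in exactly the same place as when the tray was home for the press, so I'm handing in.

```bash
python3 -c "
from plant import robot
print(robot.close_job())"
```

```text
the job is handed in; nothing more can be done
None
```

I found two steel cups out on the counter. Both were sanitised with the tray home and stand upright on the slab. The empty tray is fully home again, the brass weight, tin, calculator and purple look-alike did not move, and the job was handed in about 59 s into the 210 s allowed. The result of the judging was not shown.

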